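Go / no-go check of a bearing bush before packing

ROBOT

A 7-joint arm with a two-finger parallel gripper is mounted at the origin on the work surface. World frame = base frame: x ahead of the robot, y to its left, z up, the work surface at z = 0. Lengths are in m, angles in rad, forces in N, time in s.
With the tool pointing down it reaches from about 0.425 to 0.875 m from the base axis. Payload 8.4 kg.
Tool frame: the origin (TCP) lies at the very end of the fingers, on their centre line; the grasp point (between the pads) lies 19 mm behind it; z points along the fingers, y is the direction in which the jaws open and shut (so a half turn about z gives the same grasp; the last joint's range is limited). The gripper opens to 85 mm and grips with 20 to 120 N. Pads are 22 mm wide; open, the fingers measure 114 mm over their backs; the gripper's body (76 mm by 85 mm) begins 54 mm behind the grasp point. The pads swing forward as they close: fully open they stand 13 mm farther back than shut.
Start: joints at [1.099, 0.333, 0.04, 1.465, -0.013, 1.343, -0.059], TCP at [0.237, -0.605, 0.207] pointing down, gripper open.
Joint ranges: [-2.58, 2.58], [-0.38, 2.09], [-1.3, 1.39], [0.25, 2.4], [-1.5, 4.64], [0.08, 2.09], [-2.65, 2.65]. Speed limits (rad/s): [2.22, 2.22, 2.79, 2.79, 3.14, 3.14, 3.14].

INTERFACE

Orientations are given as a unit quaternion [x, y, z, w].
In Python, from rig import env gives the robot as it stands. The module is installed in compiled form; this text tells all that it offers.
- The arm moves only by the tool move_arm, never from a script. Its argument "series" is one flat list of numbers, 7 for each row, row after row: the shift along the tool's x, y, z in mm, then the turn, a rotation vector about the tool's x, y, z in degrees, then the opening in per cent of the stroke, from 0 (shut) to 100 (fully open). A call has 1 to 5 rows; each row shifts and turns the pose as measured when the row begins, along the tool's axes as they then stand; what a row does not reach is not made up. A row lasts 1/12 s, in which the tool goes at most 41.7 mm and 7.16 degrees, less where a joint would pass 70% of its speed; a pose out of reach is approached as far as the arm can. A call is refused whole if a number of a shift passes 41.7 or a number of a turn 7.16, either way. A call with a gripper value outside its range is refused whole. The fingers move at their own pace and stop on an object; "force" is the grip in N (left out, the last holds). Time passes only in rows, so rows that do not move let the fingers close. It gives the time, the measured TCP pose, the force and the opening at its end, in the units of the state.
- env.read_state(): the state, without advancing time (a new reading comes with each control period).
- env.camera(name): name is "scene" or "top" or "wrist"; returns the picture (480x640x3 uint8, red, green, blue); there is no depth.
- env.calibration(name): a dict with "fx", "fy", "cx", "cy" (pixels), "rvec" (rotation vector, rad) and "tvec" (3), from world to camera coordinates, as OpenCV has them. Camera axes: x right, y down, z forward; pixel columns grow to the right and rows downward; lengths in m; the calibration is good to about 2 mm. The wrist camera is an equidistant fisheye: a pixel r from the principal point sees the ray r / f radians off the axis. A picture is of the moment at which its call begins: read the wrist's pose just before it. calibration takes no time and is no camera call; for the wrist camera it gives the pose at the moment of the call.
- env.hand_in(): hands the job in, once; it reports no verdict.
The state is a dict: "clock": time; "joint_positions": joint angles; "dq": joint speeds; "joint_efforts": joint torques, N m; "tool_pos": TCP position; "tcp_rot": TCP orientation; "force": force on the tool from outside, world axes, zero at the start; "wrist_torque": the same for the moment, N m; "finger_gap": finger opening in m.
Only numpy, scipy, OpenCV 4.12 (cv2) and the standard library are available. Lean on these libraries where they do the work, as an engineer would, in place of code of your own. Each camera call takes 0.05 s, during which the arm holds its last target.

TASK

Check the brass bush in the bearing housing with the double-ended plug gauge before it is packed: push the long thin go end all the way in until the handle's shoulder is home against the bush, draw it out, then press the short fat no-go end squarely on a mouth of the same bore with a light push of about 8 N for a second to confirm that it is refused. Then lay the gauge back in its cradle and let go. The gauge is a precision tool: feel it in, never let it load the bush or housing by more than 15 N, and leave the other things on the bench where they are.

Things in the scene. Friction and masses are not known exactly. Their poses are not given: they have to be found in the camera images.
- gauge: Double-ended plug gauge, 0.28 kg, lying level in its cradle: aluminium hexagonal handle 80 mm long, 28 mm across flats, two flats upright (fingers close along the gauge's x), a corner down; long thin steel go end at +y, short fat steel no-go end at -y. Origin on the axis at mid-handle, near the balance point; y along the axis to the go end, z up as it lies. Shoulders: handle ends, y = +-40 mm.
- go_tip (a point): Centre of the go end's nose, 72 mm along +y from the gauge's origin; axes as the gauge. The go end is 20 mm in diameter and 32 mm long; its last 5.5 mm taper to a flat nose 9 mm across.
- go_shoulder (a point): Centre of the handle's end face at the go end, 40 mm along +y from the gauge's origin; axes as the gauge.
- nogo_face (a point): Centre of the no-go end's flat face, 58 mm along -y from the gauge's origin; axes as the gauge. The no-go end is 25 mm in diameter, 18 mm long, with a square edge.
- housing: Grey bearing housing fixed to the bench: foot 140 (x) x 60 (y) x 28 mm, bolt heads 33 mm high at x = +-55 mm, upright body 86 mm wide, 34 mm thick (y), top 75 mm up. A locked brass bush, 38 mm outside, passes through along y, 3 mm proud each side: its flat end faces lie at y = +-20 mm. Both mouths are open; either may be used for either end. Origin under the foot's middle; z up.
- bore (a point): Middle of the bush, 50 mm above the bench; axes as the housing, y along the bush. The bush is eccentric: its 21 mm through bore is parallel to y but its axis lies 3 mm from this point, to a side or above, in a direction (x-z plane, z never below) that differs each time and is not measured. Find it by feel: the rim pushes the tapered nose sideways towards the bore's axis.
- cradle: Wooden cradle fixed to the bench: base 70 x 100 x 10 mm, two 120 degree V saddles 10 mm thick, 29 mm either side of the middle along y, tops 46 mm up, 44 mm wide in x. They hold the hexagonal handle corner down. The 48 mm between them is clear for fingers down to the base. Origin under the base's middle; y along the seat.
- cradle_seat (a point): Where the gauge's origin lies when the gauge rests in the cradle: on the gauge's axis, 50 mm above the bench; axes as the cradle.
- packet: Wrapped brown cardboard packet, 100 x 65 x 26 mm; a bystander, to be left alone. Origin under its middle.
- stamp_puck: Black rubber puck, 72 mm across, 26 mm high; a bystander, to be left alone. Origin under its middle.
- tape_roll: Roll of clear amber packing tape lying flat, 96 mm across, 45 mm high; a bystander, to be left alone. Origin under its middle.
- spare_bush: Spare plain brass bush standing on end, 34 mm across, 18 mm high; a bystander, to be left alone. Origin under its middle.
Things that resemble listed ones, but are neither listed nor needed, are in the scene too. Of the things like the gauge, leave any that is purple; of the rest the larger one is meant.

How it is judged:
On the way, in this order (a step that is already met when the one before it is completed fails the run):
1. the go end is fully home in the bore: the shoulder within 2 mm of the bush's end face, held 0.3 s (angle between the y axis of gauge and the y axis of bore, either way round below 0.08 rad and x of go_tip in the frame of bore between -0.0065 and 0.0065 m and z of go_tip in the frame of bore between -0.0065 and 0.0065 m and ((y of go_shoulder in the frame of bore between -0.022 and 0 m and y of go_tip in the frame of bore above 0.005 m) or (y of go_shoulder in the frame of bore between 0 and 0.022 m and y of go_tip in the frame of bore below -0.005 m))), for 0.3 s.
2. the no-go end, in line with the bore (within 0.08 rad, centre within 6.5 mm of the middle of the bush in x and z), presses on a mouth with more than 3 N for 0.4 s and is refused (angle between the y axis of gauge and the y axis of bore, either way round below 0.08 rad and contact force between gauge and housing above 3 N and x of nogo_face in the frame of bore between -0.0065 and 0.0065 m and z of nogo_face in the frame of bore between -0.0065 and 0.0065 m and ((y of nogo_face in the frame of bore between 0.017 and 0.0225 m and y of gauge in the frame of bore above 0.04 m) or (y of nogo_face in the frame of bore between -0.0225 and -0.017 m and y of gauge in the frame of bore below -0.04 m))), for 0.4 s.
At the end, for the whole second after the job is handed in: The gauge lies at rest in its cradle, its origin within 12 mm of the seat and not more than 4 mm above it, in line with the cradle within 0.12 rad (either way round), let go (distance between gauge and cradle_seat below 0.012 m and z of gauge in the frame of cradle_seat below 0.004 m and angle between the y axis of gauge and the y axis of cradle_seat, either way round below 0.12 rad and linear speed of gauge below 0.02 m/s and angular speed of gauge below 0.2 rad/s); the robot touches nothing.
It fails at once if the gauge loads the housing or its bush by more than 17 N (contact force between gauge and housing above 17 N).
It fails at once if a bystander (packet, puck, tape roll or spare bush) is moved more than 25 mm (distance of any of packet, stamp_puck, tape_roll, spare_bush from where it was at the start of the episode above 0.025 m).
It also fails if it takes over 72 s, if anything falls off the work surface, if the arm or the gripper's body presses on something with over 40 N, if the wrist force passes 120 N, or if a joint passes its speed limit or range.

## Working session

There is one attempt and no reset: what is moved stays moved. The work goes in short steps, Python scripts to look and compute and a tool call to move; the robot and the scene stay as the last step left them, time stands still between calls to the robot, and variables do not carry over. Pictures are saved under pics/ and viewed, and the job is handed in when it is done.

Besides the shell and the picture viewer there is one more tool, called after "Call:" by a JSON object that holds its "api" and its "payload". move_arm: Moves the arm, as the interface text tells. Its arguments: {"type":"object","properties":{"series":{"type":"array"},"force":{"type":"number"}},"required":["series"]}

```bash
mkdir -p pics; python3 - <<'E'
from rig import env
import cv2
print(env.read_state())
for n in ("scene","top","wrist"):
    c=env.calibration(n); print(n,c)
    cv2.imwrite(f"pics/{n}0.png",env.camera(n)[:,:,::-1])
E
```

```text
{'clock': 0.0, 'joint_positions': array([ 1.09883298,  0.33392915,  0.0398733 ,  1.4662572 , -0.01340751,
        1.34329495, -0.05848713]), 'dq': array([-0.00066391, -0.00044792,  0.00021512, -0.00103376,  0.00038373,
        0.0004956 ,  0.0002694 ]), 'joint_efforts': array([-5.40855467e-05, -6.58546829e+01,  1.36570919e+00, -4.05557191e+01,
        1.69648987e-02,  1.26514447e-02,  3.73626165e-05]), 'tool_pos': array([ 0.23652039, -0.60491701,  0.20631638]), 'tcp_rot': array([ 9.82681336e-01,  1.85301738e-01, -2.00850732e-04, -7.86053747e-04]), 'force': array([-0.88683813, -0.32834834,  0.83102363]), 'wrist_torque': array([-0.02939581,  0.03371619,  0.04218557]), 'finger_gap': 0.08541158880614078}
scene {'fx': 469.54153776405377, 'fy': 469.54153776405377, 'cx': 314.92892540252814, 'cy': 241.05240138292638, 'rvec': array([ 1.9376574 ,  1.57872967, -0.58977129]), 'tvec': array([-0.14568861, -0.36859012,  1.36604528])}
top {'fx': 568.2715216187182, 'fy': 568.2715216187182, 'cx': 327.5987294318848, 'cy': 239.3280008635524, 'rvec': array([ 2.164623  , -2.12129446,  0.14541291]), 'tvec': array([0.02326402, 0.5447701 , 1.2366904 ])}
wrist {'fx': 371.64829954431775, 'fy': 371.64829954431775, 'cx': 312.49022337418097, 'cy': 240.64628558189767, 'rvec': array([-2.37886404,  1.62551969,  0.25048543]), 'tvec': array([-0.64863001, -0.03694782,  0.38094264])}
```

View pics/scene0.png

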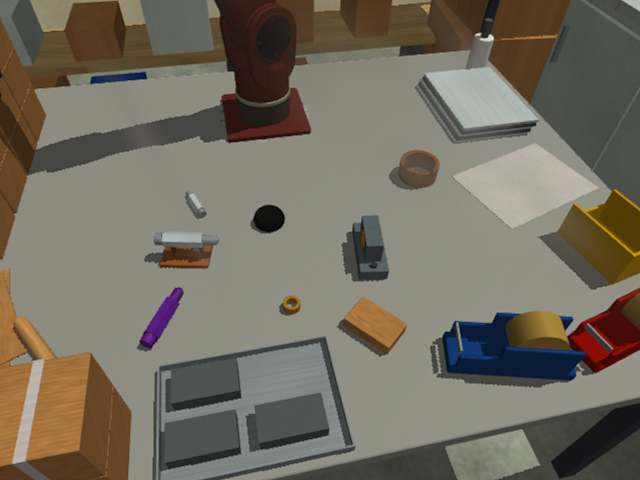

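View pics/top0.png

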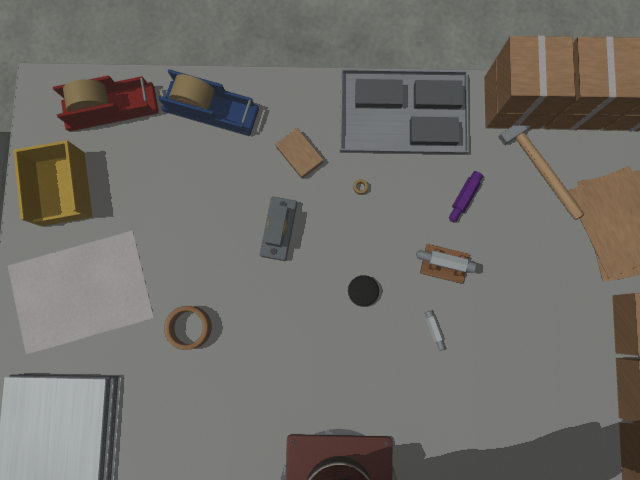

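View pics/wrist0.png

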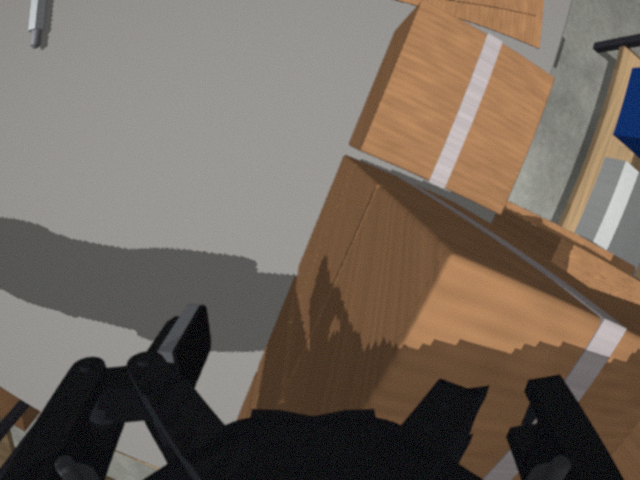

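The top view shows the gauge in its cradle at about (447,262), the housing at (279,228) and a small decoy at (435,330). The purple decoy is at (466,196). I'll zoom in next.

```bash
cat > h.py <<'E'
import numpy as np, cv2
from scipy.spatial.transform import Rotation as R
def ray(c,px):
    Rm=R.from_rotvec(c["rvec"]).as_matrix(); t=np.array(c["tvec"])
    d=np.array([(px[0]-c["cx"])/c["fx"],(px[1]-c["cy"])/c["fy"],1.0])
    return -Rm.T@t, Rm.T@d
def plane(c,px,z):
    o,d=ray(c,px); return o+d*(z-o[2])/d[2]
def proj(c,P):
    return cv2.projectPoints(np.array([P],float),c["rvec"],c["tvec"],np.array([[c["fx"],0,c["cx"]],[0,c["fy"],c["cy"]],[0,0,1]]),None)[0].reshape(-1,2)
E
python3 - <<'E'
import cv2,numpy as np
t=cv2.imread("pics/top0.png"); s=cv2.imread("pics/scene0.png")
a=cv2.resize(t[225:300,400:495],None,fx=4.2,fy=4.2,interpolation=cv2.INTER_CUBIC)
b=cv2.resize(t[185:270,245:325],None,fx=4.2,fy=4.2,interpolation=cv2.INTER_CUBIC)
c=cv2.resize(s[220:280,140:235],None,fx=4.2,fy=4.2,interpolation=cv2.INTER_CUBIC)
d=cv2.resize(s[205:285,340:400],None,fx=3.1,fy=3.1,interpolation=cv2.INTER_CUBIC)
W=np.zeros((600,800,3),np.uint8)
for im,(x,y) in ((a,(0,0)),(b,(420,0)),(c,(0,340)),(d,(420,350))):
    h,w=im.shape[:2]; h=min(h,600-y); w=min(w,800-x); W[y:y+h,x:x+w]=im[:h,:w]
cv2.imwrite("pics/zoom0.png",W)
E
```

```text
(no output)
```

View pics/zoom0.png

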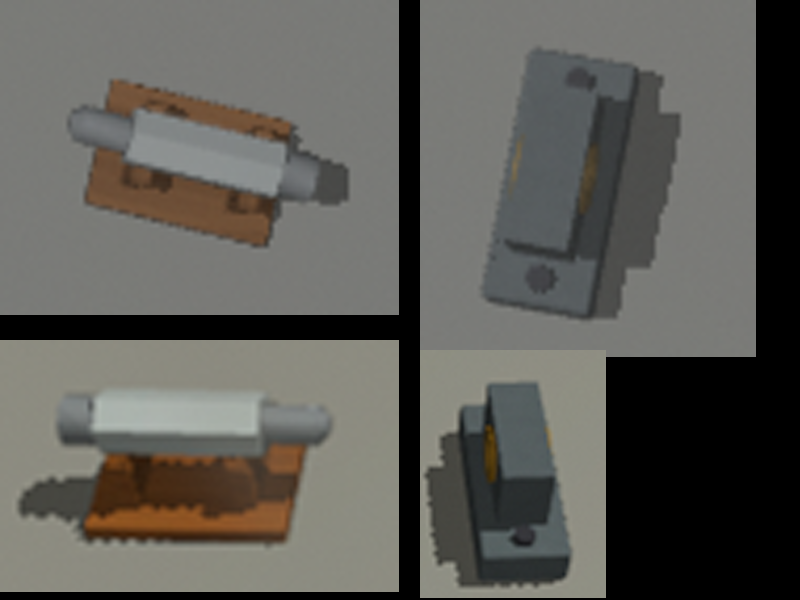

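```bash
python3 - <<'E'
import cv2,numpy as np
from rig import env
from h import *
c=env.calibration("top"); s=env.calibration("scene")
print("campos",ray(c,(0,0))[0],ray(s,(0,0))[0])
t=cv2.imread("pics/top0.png"); 
for n,(x0,x1,y0,y1) in dict(gauge=(410,485,240,290),hous=(255,305,190,265)).items():
    cr=t[y0:y1,x0:x1]; print(n, [tuple(cr[j,i]) for j,i in ((5,5),(22,37),(18,20))])
hsv=cv2.cvtColor(t,cv2.COLOR_BGR2HSV)
# cradle wood
m=((hsv[...,0]<15)&(hsv[...,1]>90)).astype(np.uint8); mm=np.zeros_like(m); mm[240:290,410:485]=m[240:290,410:485]
pts=cv2.findNonZero(mm); r=cv2.minAreaRect(cv2.convexHull(pts)); b=cv2.boxPoints(r); print("cradle",r)
print([plane(c,p,0.010).round(4) for p in b]); print(plane(c,r[0],.01))
# housing
m=((hsv[...,0]>80)&(hsv[...,0]<130)&(hsv[...,1]>30)).astype(np.uint8); mm=np.zeros_like(m); mm[190:265,255:305]=m[190:265,255:305]
pts=cv2.findNonZero(mm); r=cv2.minAreaRect(cv2.convexHull(pts)); b=cv2.boxPoints(r); print("hous",r)
print([plane(c,p,0.028).round(4) for p in b]); print(plane(c,r[0],.028))
W=np.hstack([cv2.resize(t[190:268,252:312],None,fx=7,fy=7,interpolation=cv2.INTER_LANCZOS4),cv2.resize(mm[190:268,252:302]*255,None,fx=7,fy=7)[...,None].repeat(3,2)])
W=cv2.convertScaleAbs(W,alpha=1.6)
cv2.imwrite("pics/zoom1.png",W)
# gauge grey/bright
v=hsv[...,2]; print(v[250:275,410:485].max(), np.median(v[225:300,380:500]))
E
```

```text
campos [0.36161027 0.02199757 1.30210327] [ 1.19014707 -0.11522883  0.77034786]
gauge [(np.uint8(119), np.uint8(122), np.uint8(122)), (np.uint8(145), np.uint8(146), np.uint8(141)), (np.uint8(116), np.uint8(114), np.uint8(111))]
hous [(np.uint8(119), np.uint8(122), np.uint8(122)), (np.uint8(63), np.uint8(61), np.uint8(59)), (np.uint8(93), np.uint8(90), np.uint8(86))]
cradle ((444.6006164550781, 263.1641540527344), (44.185279846191406, 29.910633087158203), 13.495734214782715)
[array([ 0.4762, -0.1764,  0.01  ]), array([ 0.5433, -0.1926,  0.01  ]), array([ 0.5215, -0.2905,  0.01  ]), array([ 0.4547, -0.2737,  0.01  ])]
[ 0.49877669 -0.23335104  0.01      ]Traceback (most recent call last):
  File "<stdin>", line 16, in <module>
cv2.error: OpenCV(4.12.0) /io/opencv/modules/imgproc/src/convhull.cpp:143: error: (-215:Assertion failed) total >= 0 && (depth == CV_32F || depth == CV_32S) in function 'convexHull'
```

```bash
python3 - <<'E'
import cv2,numpy as np
from rig import env
from h import *
c=env.calibration("top")
t=cv2.imread("pics/top0.png").astype(int)
hsv=cv2.cvtColor(t.astype(np.uint8),cv2.COLOR_BGR2HSV)
print(hsv[215:245:6,262:300:3].tolist())
# housing: b>=r ; floor: r>=b
m=((t[...,0]-t[...,2]>=4)&(hsv[...,2]<112)).astype(np.uint8); mm=np.zeros_like(m); mm[190:268,252:305]=m[190:268,252:305]
mm=cv2.morphologyEx(mm,cv2.MORPH_OPEN,np.ones((3,3)))
pts=cv2.findNonZero(mm); r=cv2.minAreaRect(cv2.convexHull(pts)); b=cv2.boxPoints(r); print("hous",r)
print([plane(c,p,0.028).round(4) for p in b]); print(plane(c,r[0],.028))
tt=cv2.imread("pics/top0.png")
W=np.hstack([cv2.resize(tt[190:268,252:312],None,fx=7,fy=7,interpolation=cv2.INTER_LANCZOS4),cv2.resize(mm[190:268,252:302]*150,None,fx=7,fy=7)[...,None].repeat(3,2)])
W=cv2.convertScaleAbs(W,alpha=1.6)
cv2.imwrite("pics/zoom1.png",W)
E
```

```text
[[[30, 6, 123], [38, 8, 123], [95, 16, 95], [98, 21, 95], [94, 19, 95], [103, 19, 94], [99, 19, 93], [99, 19, 95], [90, 10, 53], [90, 16, 62], [90, 16, 62], [30, 3, 74], [30, 7, 76]], [[30, 6, 123], [38, 8, 123], [21, 85, 114], [101, 22, 94], [99, 19, 95], [101, 21, 96], [94, 19, 93], [98, 21, 95], [19, 96, 72], [90, 12, 62], [100, 14, 55], [30, 7, 77], [30, 7, 77]], [[38, 8, 123], [100, 15, 99], [83, 11, 93], [94, 19, 93], [99, 19, 94], [99, 19, 95], [99, 19, 94], [30, 18, 70], [20, 80, 70], [90, 16, 62], [75, 9, 57], [30, 6, 79], [45, 7, 77]], [[38, 8, 123], [98, 22, 94], [94, 19, 94], [99, 19, 94], [99, 19, 96], [101, 21, 95], [98, 21, 95], [20, 92, 72], [90, 8, 61], [100, 13, 61], [15, 7, 76], [30, 7, 77], [30, 3, 77]], [[75, 5, 111], [98, 21, 96], [101, 21, 96], [99, 18, 97], [101, 21, 96], [99, 19, 95], [101, 21, 96], [90, 13, 57], [90, 16, 63], [75, 10, 51], [30, 3, 76], [45, 7, 78], [30, 7, 77]]]
hous ((277.5171813964844, 227.90890502929688), (25.864397048950195, 60.59128952026367), 10.684913635253906)
[array([0.5064, 0.1881, 0.028 ]), array([0.6442, 0.1675, 0.028 ]), array([0.6341, 0.1089, 0.028 ]), array([0.4966, 0.1303, 0.028 ])]
[0.56980194 0.14876458 0.028     ]
```

View pics/zoom1.png

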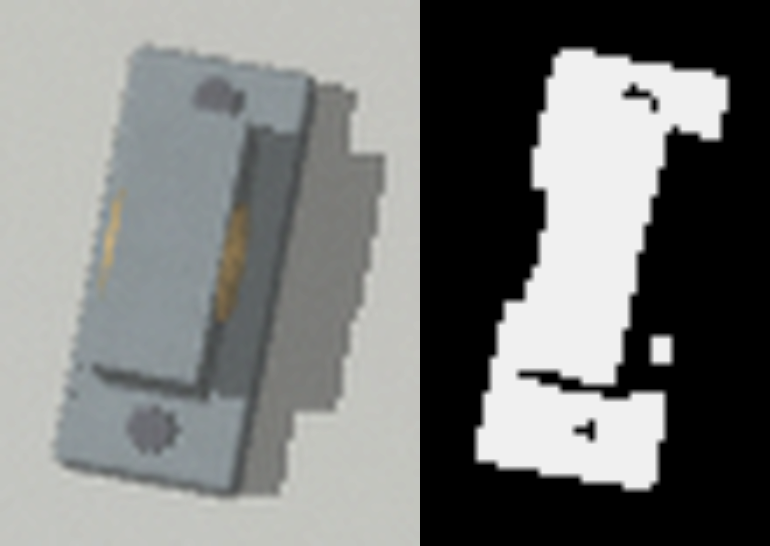

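```bash
cat >> h.py <<'E'
def plan(pos,psi,n=None,vmax=40.,wmax=7.0,grip=100):
    """psi: world angle (deg) of tool y axis, tool pointing down; prints rows mm/deg"""
    from rig import env
    s=env.read_state(); p=np.array(s["tool_pos"]); Rm=R.from_quat(s["tcp_rot"])
    a=np.radians(psi); y=np.array([np.cos(a),np.sin(a),0]); z=np.array([0,0,-1.]); x=np.cross(y,z)
    Rt=R.from_matrix(np.stack([x,y,z],1))
    d=np.array(pos)-p; rv=(Rm.inv()*Rt).as_rotvec()
    k=int(np.ceil(max(np.linalg.norm(d)*1000/vmax,np.degrees(np.linalg.norm(rv))/wmax,1)))
    if n: k=n
    print("d",(d*1000).round(1),"rv",np.degrees(rv).round(2),"rows",k)
    for i in range(k):
        Ri=Rm*R.from_rotvec(rv*i/k)
        print((Ri.inv().apply(d/k)*1000).round(1).tolist()+np.degrees(rv/k).round(2).tolist()+[grip])
def st():
    from rig import env
    s=env.read_state(); Rm=R.from_quat(s["tcp_rot"]).as_matrix()
    print("t",round(s["clock"],2),"tcp",(s["tool_pos"]*1000).round(1),"ypsi",np.degrees(np.arctan2(Rm[1,1],Rm[0,1])).round(2),"z",Rm[:,2].round(4),"F",s["force"].round(1),"M",s["wrist_torque"].round(2),"gap",round(s["finger_gap"]*1000,1))
E
python3 -c "
from h import *;plan([.499,-.2335,.17],-12.5)"
```

```text
d [262.4 371.5 -36.5] rv [-7.000e-02 -3.000e-02 -5.614e+01] rows 12
[31.6, -20.9, 3.1, -0.01, -0.0, -4.68, 100]
[33.2, -18.2, 3.1, -0.01, -0.0, -4.68, 100]
[34.6, -15.4, 3.1, -0.01, -0.0, -4.68, 100]
[35.8, -12.6, 3.1, -0.01, -0.0, -4.68, 100]
[36.7, -9.6, 3.1, -0.01, -0.0, -4.68, 100]
[37.3, -6.6, 3.1, -0.01, -0.0, -4.68, 100]
[37.7, -3.5, 3.0, -0.01, -0.0, -4.68, 100]
[37.9, -0.4, 3.0, -0.01, -0.0, -4.68, 100]
[37.8, 2.7, 3.0, -0.01, -0.0, -4.68, 100]
[37.5, 5.7, 3.0, -0.01, -0.0, -4.68, 100]
[36.9, 8.8, 3.0, -0.01, -0.0, -4.68, 100]
[36.0, 11.7, 3.0, -0.01, -0.0, -4.68, 100]
```

Call:
{"api": "move_arm", "payload": {"series": [31.6, -20.9, 3, 0, 0, -4.7, 100, 33.2, -18.2, 3, 0, 0, -4.7, 100, 34.6, -15.4, 3, 0, 0, -4.7, 100, 35.8, -12.6, 3, 0, 0, -4.7, 100, 36.7, -9.6, 3, 0, 0, -4.7, 100]}}

```text
clock: 0.57
tool_pos: [0.34, -0.4522, 0.1883]
tcp_rot: [0.925, 0.381, -0.003, -0.001]
force: [0.6, -0.1, -0.5]
finger_gap: 0.086
```

Call:
{"api": "move_arm", "payload": {"series": [37.3, -6.6, 3, 0, 0, -4.7, 100, 37.7, -3.5, 3, 0, 0, -4.7, 100, 37.9, -0.4, 3, 0, 0, -4.7, 100, 37.8, 2.7, 3, 0, 0, -4.7, 100, 37.5, 5.7, 3, 0, 0, -4.7, 100]}}

```text
clock: 0.98
tool_pos: [0.4508, -0.2879, 0.1713]
tcp_rot: [0.822, 0.569, -0.003, -0.001]
force: [0.6, -0.5, -0.1]
finger_gap: 0.0853
```

```bash
python3 -c "
from h import *;st();plan([.499,-.2335,.17],-12.5)"
```

```text
t 0.98 tcp [ 450.8 -287.9  171.3] ypsi -20.62 z [-0.0071 -0.0013 -1.    ] F [ 0.6 -0.5 -0.1] M [-0.04 -0.01 -0.02] gap 85.3
d [48.2 54.4 -1.3] rv [-0.37  0.18 -8.12] rows 2
[33.9, 13.0, 0.4, -0.18, 0.09, -4.06, 100]
[32.9, 15.3, 0.5, -0.18, 0.09, -4.06, 100]
```

Call:
{"api": "move_arm", "payload": {"series": [33.9, 13, 0, -0.2, 0.1, -4.1, 100, 32.9, 15.3, 0, -0.2, 0.1, -4.1, 100, 0, 0, 0, 0, 0, 0, 100]}}

```text
clock: 1.23
tool_pos: [0.5039, -0.2213, 0.1703]
tcp_rot: [0.772, 0.635, 0.002, -0.001]
force: [-0.8, 1.0, 0.1]
finger_gap: 0.0855
```

```bash
python3 - <<'E'
from h import *
from rig import env
st(); c=env.calibration("wrist"); print(c, ray(c,(0,0))[0])
cv2.imwrite("pics/w1.png",env.camera("wrist")[:,:,::-1]); 
import pickle; pickle.dump(c,open("w1.pkl","wb"))
E
```

```text
t 1.23 tcp [ 503.9 -221.3  170.3] ypsi -11.11 z [ 0.0018  0.0036 -1.    ] F [-0.8  1.   0.1] M [ 0.11 -0.04 -0.01] gap 85.5
{'fx': 371.64829954431775, 'fy': 371.64829954431775, 'cx': 312.49022337418097, 'cy': 240.64628558189767, 'rvec': array([-2.8295131 ,  0.27705111,  0.04053136]), 'tvec': array([-0.53830405, -0.14009709,  0.30970313])} [ 0.51957203 -0.14592946  0.33773357]
```

View pics/w1.png

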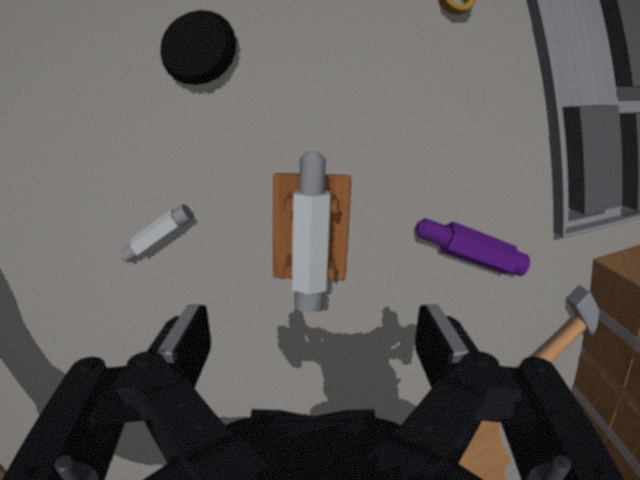

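```bash
cat >> h.py <<'E'
def rayf(c,px):
    K=np.array([[c["fx"],0,c["cx"]],[0,c["fy"],c["cy"]],[0,0,1]])
    u=cv2.fisheye.undistortPoints(np.array([[px]],float),K,np.zeros(4))[0,0]
    Rm=R.from_rotvec(c["rvec"]).as_matrix(); t=np.array(c["tvec"])
    return -Rm.T@t, Rm.T@np.array([u[0],u[1],1.])
def planef(c,px,z):
    o,d=rayf(c,px); return o+d*(z-o[2])/d[2]
E
python3 - <<'E'
from h import *
import pickle
c=pickle.load(open("w1.pkl","rb")); im=cv2.imread("pics/w1.png"); hsv=cv2.cvtColor(im,cv2.COLOR_BGR2HSV)
print(hsv[160:310:10,312].tolist())
roi=np.zeros(im.shape[:2],np.uint8); roi[140:315,285:345]=1
h=((hsv[...,1]<25)&(hsv[...,2]>150)).astype(np.uint8)*roi
h=cv2.morphologyEx(h,cv2.MORPH_OPEN,np.ones((3,3)))
r=cv2.minAreaRect(cv2.findNonZero(h)); b=cv2.boxPoints(r); print(r,b.tolist())
for z in (.05,.058): print(z,[planef(c,p,z).round(4)[:2].tolist() for p in b], planef(c,r[0],z).round(4))
for y in range(200,290,10):
    xs=np.where(h[y])[0]; print(y,xs.min(),xs.max(), planef(c,((xs.min()+xs.max())/2,y),.054).round(4)[:2])
w=((hsv[...,0]<15)&(hsv[...,1]>110)).astype(np.uint8); roi[:]=0; roi[165:290,265:360]=1
r=cv2.minAreaRect(cv2.convexHull(cv2.findNonZero(w*roi))); b=cv2.boxPoints(r); print("wood",r,[planef(c,p,.01).round(4)[:2].tolist() for p in b],planef(c,r[0],.01).round(4))
E
```

```text
[[113, 15, 136], [114, 10, 133], [115, 12, 127], [116, 16, 126], [102, 8, 155], [107, 11, 157], [102, 8, 152], [95, 10, 153], [103, 12, 152], [100, 10, 155], [110, 10, 155], [100, 10, 154], [103, 12, 151], [84, 8, 151], [110, 13, 122]]
((309.4541320800781, 244.15151977539062), (33.62591552734375, 97.85114288330078), 1.5911402702331543) [[291.28912353515625, 292.59136962890625], [294.00616455078125, 194.77796936035156], [327.619140625, 195.711669921875], [324.902099609375, 293.52508544921875]]
0.05 [[0.4758, -0.2752], [0.4957, -0.1934], [0.5214, -0.1993], [0.5038, -0.2816]] [ 0.4996 -0.2356  0.05  ]
0.058 [[0.4771, -0.2716], [0.4963, -0.1921], [0.5214, -0.1978], [0.5043, -0.2778]] [ 0.5002 -0.2331  0.058 ]
200 294 327 [ 0.5077 -0.1993]
210 294 326 [ 0.5058 -0.207 ]
220 294 326 [ 0.5042 -0.2149]
230 294 325 [ 0.5022 -0.2228]
240 293 325 [ 0.5002 -0.2309]
250 293 325 [ 0.4985 -0.2392]
260 293 325 [ 0.4969 -0.2476]
270 293 324 [ 0.4947 -0.2561]
280 293 322 [ 0.4921 -0.2647]
wood ((310.9302673339844, 225.99838256835938), (76.21195220947266, 103.36740112304688), 1.3322197198867798) [[0.4548, -0.2733], [0.4789, -0.1775], [0.5448, -0.1922], [0.5261, -0.2892]] [ 0.5015 -0.2313  0.01  ]
```

```bash
python3 -c "
from h import *;st();plan([.500,-.234,.031],-12.7)"
```

```text
t 1.28 tcp [ 501.9 -224.3  170. ] ypsi -11.41 z [ 2.0e-04  2.3e-03 -1.0e+00] F [ 0.  -0.8  0.6] M [-0.03 -0.05  0.06] gap 85.4
d [  -1.9   -9.7 -139. ] rv [-0.02 -0.13  1.29] rows 4
[-2.5, 0.0, 34.8, -0.0, -0.03, 0.32, 100]
[-2.5, 0.0, 34.8, -0.0, -0.03, 0.32, 100]
[-2.5, 0.0, 34.8, -0.0, -0.03, 0.32, 100]
[-2.5, 0.0, 34.8, -0.0, -0.03, 0.32, 100]
```

Call:
{"api": "move_arm", "payload": {"series": [-7, 0, 20, 0, 0, 0.9, 100, -2, 0, 30, 0, 0, 0.3, 100, 0, 0, 30, 0, 0, 0, 100, 0, 0, 5, 0, 0, 0, 100, 0, 0, 0, 0, 0, 0, 100]}}

```text
clock: 1.7
tool_pos: [0.4995, -0.2365, 0.0837]
tcp_rot: [0.782, 0.623, 0.0, 0.001]
force: [-0.0, -0.6, 1.2]
finger_gap: 0.0853
```

```bash
python3 -c "
from h import *;st();plan([.500,-.234,.031],-12.7)"
```

```text
t 1.7 tcp [ 499.5 -236.5   83.7] ypsi -12.91 z [ 1.5e-03 -7.0e-04 -1.0e+00] F [-0.  -0.6  1.2] M [ 0.02  0.04 -0.02] gap 85.3
d [  0.5   2.5 -52.7] rv [ 0.09  0.02 -0.21] rows 2
[1.3, -0.1, 26.3, 0.05, 0.01, -0.11, 100]
[1.3, -0.0, 26.3, 0.05, 0.01, -0.11, 100]
```

Call:
{"api": "move_arm", "payload": {"series": [2, 0, 25, 0, 0, 0, 100, 0.5, 0, 22, 0, 0, 0, 100, 0, 0, 4, 0, 0, 0, 100, 0, 0, 1, 0, 0, 0, 100]}}

```text
clock: 2.03
tool_pos: [0.5014, -0.2381, 0.0357]
tcp_rot: [0.784, 0.621, 0.001, 0.003]
force: [-0.3, -0.2, 0.7]
finger_gap: 0.0852
```

```bash
python3 -c "
from h import *;st();plan([.500,-.234,.031],-12.7)
from rig import env; cv2.imwrite('pics/w2.png',env.camera('wrist')[:,:,::-1])"
```

```text
t 2.03 tcp [ 501.4 -238.1   35.7] ypsi -13.22 z [ 0.0052 -0.004  -1.    ] F [-0.3 -0.2  0.7] M [ 0.02 -0.03  0.03] gap 85.2
d [-1.4  4.1 -4.7] rv [ 0.34  0.16 -0.52] rows 1
[3.7, -2.3, 4.7, 0.34, 0.16, -0.52, 100]
```

View pics/w2.png

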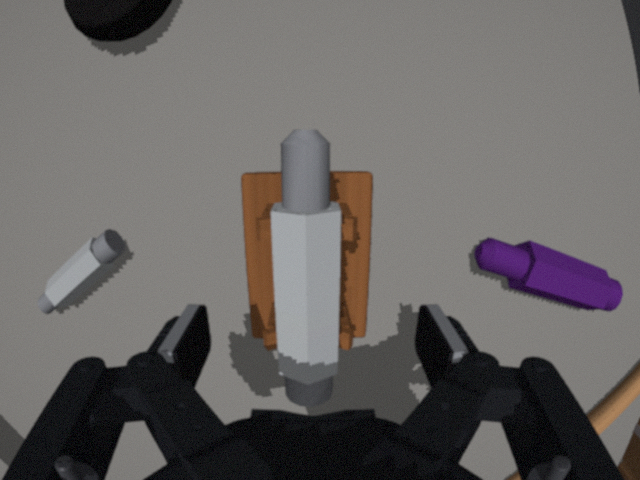

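Call:
{"api": "move_arm", "payload": {"series": [3.7, -2.3, 4.7, 0.3, 0.2, -0.5, 100, 0, 0, 0, 0, 0, 0, 100, 0, 0, 0, 0, 0, 0, 100]}}

```text
clock: 2.33
tool_pos: [0.5019, -0.2352, 0.0351]
tcp_rot: [0.781, 0.624, 0.001, 0.002]
force: [-0.3, 0.3, 0.3]
finger_gap: 0.0854
```

```bash
python3 -c "
from h import *;st();plan([.500,-.234,.031],-12.7)"
```

```text
t 2.33 tcp [ 501.9 -235.2   35.1] ypsi -12.73 z [ 0.0049 -0.0016 -1.    ] F [-0.3  0.3  0.3] M [ 0.01  0.01 -0.05] gap 85.4
d [-1.9  1.2 -4.1] rv [ 0.3   0.03 -0.03] rows 1
[0.8, -2.2, 4.1, 0.3, 0.03, -0.03, 100]
```

Call:
{"api": "move_arm", "payload": {"series": [0.8, -2.2, 5, 0.3, 0, 0, 100, 0, -1, 3, 0.1, 0, 0, 100, 0, 0, 0, 0, 0, 0, 100]}}

```text
clock: 2.58
tool_pos: [0.5, -0.2341, 0.0285]
tcp_rot: [0.781, 0.624, -0.0, 0.001]
force: [0.9, 0.6, 0.1]
finger_gap: 0.0852
```

```bash
python3 -c "
from h import *;st();plan([.500,-.234,.031],-12.7)"
```

```text
t 2.58 tcp [ 500.  -234.1   28.5] ypsi -12.72 z [ 3.0e-04 -1.5e-03 -1.0e+00] F [0.9 0.6 0.1] M [0.03 0.   0.03] gap 85.2
d [-0.   0.1  2.5] rv [ 0.04  0.08 -0.02] rows 1
[0.1, -0.0, -2.5, 0.04, 0.08, -0.02, 100]
```

Good. Closing.

Call:
{"api": "move_arm", "payload": {"series": [0, 0, -2, 0, 0, 0, 60, 0, 0, 0, 0, 0, 0, 20, 0, 0, 0, 0, 0, 0, 0, 0, 0, 0, 0, 0, 0, 0, 0, 0, 0, 0, 0, 0, 0], "force": 60}}

```text
clock: 3.0
tool_pos: [0.4998, -0.234, 0.0308]
tcp_rot: [0.781, 0.624, -0.001, 0.0]
force: [-10.1, 4.2, 33.5]
finger_gap: 0.0262
```

Call:
{"api": "move_arm", "payload": {"series": [0, 0, 0, 0, 0, 0, 0, 0, 0, 0, 0, 0, 0, 0, 0, 0, 0, 0, 0, 0, 0]}}

```text
clock: 3.25
tool_pos: [0.4997, -0.234, 0.0311]
tcp_rot: [0.781, 0.624, -0.001, 0.0]
force: [-1.0, 0.5, -0.0]
finger_gap: 0.0254
```

```bash
python3 -c "
from h import *;st()
from rig import env; cv2.imwrite('pics/w3.png',env.camera('wrist')[:,:,::-1])"
```

```text
t 3.25 tcp [ 499.7 -234.    31.1] ypsi -12.73 z [-4.0e-04 -1.4e-03 -1.0e+00] F [-1.   0.5 -0. ] M [-0.02 -0.01 -0.04] gap 25.4
```

View pics/w3.png

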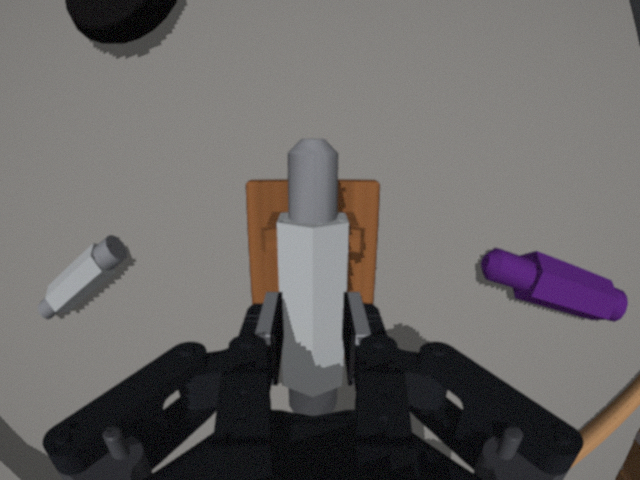

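Gripped on the upright flats; now lift.

Call:
{"api": "move_arm", "payload": {"series": [0, 0, -8, 0, 0, 0, 0, 0, 0, -15, 0, 0, 0, 0, 0, 0, -25, 0, 0, 0, 0, 0, 0, -25, 0, 0, 0, 0, 0, 0, -12, 0, 0, 0, 0]}}

```text
clock: 3.72
tool_pos: [0.4959, -0.2321, 0.1156]
tcp_rot: [0.781, 0.625, -0.003, -0.005]
force: [0.2, 0.5, -2.1]
finger_gap: 0.0251
```

```bash
python3 -c "
from h import *;st();plan([.5527,.033,.110],-8.5,vmax=36,grip=0)"
```

```text
t 3.72 tcp [ 495.9 -232.1  115.6] ypsi -12.69 z [-0.0099  0.0039 -0.9999] F [ 0.2  0.5 -2.1] M [-0.05 -0.11  0.06] gap 25.1
d [ 56.8 265.1  -5.6] rv [-0.6  -0.11 -4.19] rows 8
[33.9, -0.3, 0.8, -0.07, -0.01, -0.52, 0]
[33.9, -0.0, 0.8, -0.07, -0.01, -0.52, 0]
[33.9, 0.3, 0.7, -0.07, -0.01, -0.52, 0]
[33.9, 0.6, 0.7, -0.07, -0.01, -0.52, 0]
[33.9, 0.9, 0.7, -0.07, -0.01, -0.52, 0]
[33.9, 1.2, 0.7, -0.07, -0.01, -0.52, 0]
[33.9, 1.5, 0.7, -0.07, -0.01, -0.52, 0]
[33.8, 1.8, 0.7, -0.07, -0.01, -0.52, 0]
```

Call:
{"api": "move_arm", "payload": {"series": [20, 0, 0, 0, 0, -0.5, 0, 34, 0, 0, -0.1, 0, -0.5, 0, 34, 0, 0, -0.1, 0, -0.5, 0, 34, 0.5, 0, -0.1, 0, -0.5, 0, 34, 1, 0, -0.1, 0, -0.5, 0]}}

```text
clock: 4.13
tool_pos: [0.53, -0.086, 0.1216]
tcp_rot: [0.772, 0.636, -0.0, 0.003]
force: [0.9, 0.4, -2.4]
finger_gap: 0.0254
```

```bash
python3 -c "
from h import *;st();plan([.5527,.033,.110],-8.5,vmax=36,grip=0)"
```

```text
t 4.13 tcp [530.  -86.  121.6] ypsi -11.06 z [ 0.0026 -0.0045 -1.    ] F [ 0.9  0.4 -2.4] M [ 0.03 -0.04 -0.01] gap 25.4
d [ 22.7 119.  -11.6] rv [ 0.19  0.23 -2.56] rows 4
[30.3, -0.2, 2.8, 0.05, 0.06, -0.64, 0]
[30.3, 0.2, 2.8, 0.05, 0.06, -0.64, 0]
[30.3, 0.5, 2.8, 0.05, 0.06, -0.64, 0]
[30.3, 0.9, 2.9, 0.05, 0.06, -0.64, 0]
```

Call:
{"api": "move_arm", "payload": {"series": [34, 0, 3, 0, 0, -0.7, 0, 30, 0.3, 3, 0.1, 0.1, -0.7, 0, 25, 0.5, 3, 0.1, 0.1, -0.7, 0, 10, 0.5, 2, 0, 0, -0.4, 0, 0, 0, 0, 0, 0, 0, 0]}}

```text
clock: 4.55
tool_pos: [0.5493, 0.0251, 0.1124]
tcp_rot: [0.754, 0.657, 0.001, -0.0]
force: [-0.7, 0.6, -2.1]
finger_gap: 0.0251
```

Call:
{"api": "move_arm", "payload": {"series": [0, 0, 0, 0, 0, 0, 0, 0, 0, 0, 0, 0, 0, 0]}}

```text
clock: 4.72
tool_pos: [0.5489, 0.0241, 0.1124]
tcp_rot: [0.754, 0.657, 0.001, -0.0]
force: [-0.4, -0.5, -3.0]
finger_gap: 0.0254
```

```bash
python3 - <<'E'
from h import *;st();plan([.5527,.033,.110],-8.5,vmax=36,grip=0)
from rig import env; import pickle
c=env.calibration("wrist")
cv2.imwrite('pics/w4.png',env.camera('wrist')[:,:,::-1]); pickle.dump(c,open("w4.pkl","wb")); print(ray(c,(0,0))[0])
E
```

```text
t 4.72 tcp [548.9  24.1 112.4] ypsi -7.83 z [ 8.0e-04  1.8e-03 -1.0e+00] F [-0.4 -0.5 -3. ] M [-0.01 -0.05 -0.  ] gap 25.4
d [ 3.8  8.9 -2.4] rv [ 0.03 -0.11  0.67] rows 1
[9.3, 2.5, 2.5, 0.03, -0.11, 0.67, 0]
[0.56043507 0.10048314 0.27977066]
```

View pics/w4.png

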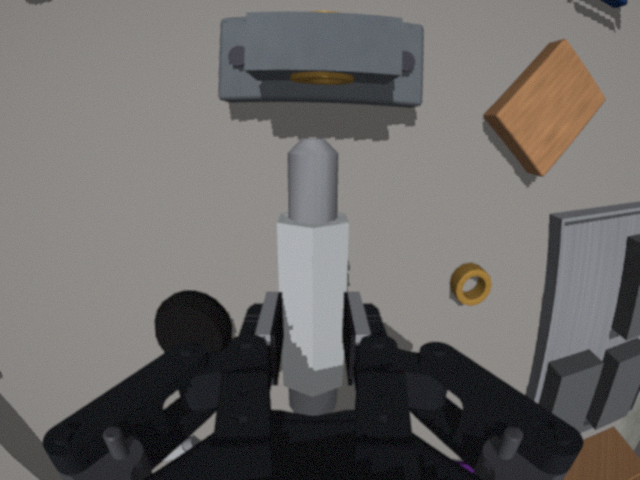

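```bash
python3 - <<'E'
from h import *
im=cv2.imread("pics/w4.png")[0:170,205:435]
W=cv2.resize(im,None,fx=3.45,fy=3.45,interpolation=cv2.INTER_CUBIC); W=cv2.convertScaleAbs(W,alpha=1.6); cv2.imwrite("pics/z4.png",W); print(W.shape)
E
```

```text
(586, 794, 3)
```

View pics/z4.png

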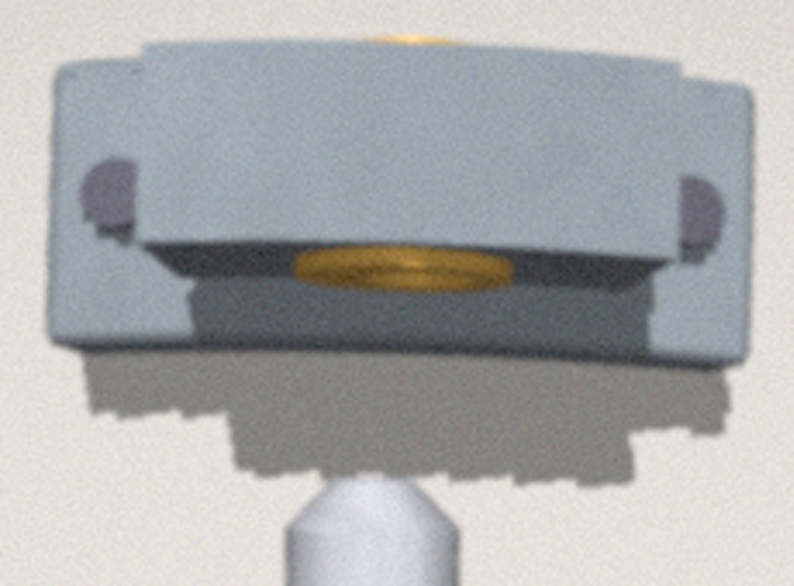

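```bash
python3 - <<'E'
from h import *
import pickle
c=pickle.load(open("w4.pkl","rb"))
q=lambda p,z: planef(c,(p[0]/3.45+205,p[1]/3.45),z)[:2]*1000
def rep(n,FL,FR,BL,BR,z):
    P=[q(p,z) for p in (FL,FR,BL,BR)]; fl,fr,bl,br=P
    an=lambda a,b: np.degrees(np.arctan2(*(b-a)[::-1]))
    print(n,[p.round(1).tolist() for p in P],"centre",np.mean(P,0).round(1),"front len %.1f back %.1f L %.1f R %.1f"%(np.linalg.norm(fr-fl),np.linalg.norm(br-bl),np.linalg.norm(fl-bl),np.linalg.norm(fr-br)),"ang f %.2f b %.2f  side %.2f %.2f"%(an(fl,fr),an(bl,br),an(fl,bl)-90,an(fr,br)-90))
rep("body",(140,240),(680,260),(145,44),(680,63),75)
rep("foot",(48,343),(747,360),(58,68),(750,90),28)
for px in (295,405,514): print("bush",q((px,268),50).round(1))
# gauge in same view: tip centre and shoulders
for p in ((313,143),(313,215),(288,190),(338,190)): print(p,planef(c,p,.1314)[:2]*1000)
E
```

```text
body [[11994.1, -13931.0], [-18814.3, -8738.0], [10142.7, -26016.7], [-20647.1, -20941.1]] centre [ -4331.1 -17406.7] front len 31243.0 back 31205.3 L 12226.7 R 12340.0 ang f 170.43 b 170.64  side -188.71 -188.54
foot [[7127.1, -3232.7], [-7857.3, -855.8], [6078.0, -9445.5], [-8810.4, -7011.8]] centre [ -865.6 -5136.5] front len 15171.7 back 15086.0 L 6300.7 R 6229.4 ang f 170.99 b 170.72  side -189.58 -188.80
bush [ 2445.5 -7099.7]
bush [-1684.9 -6507.3]
bush [-5810.  -6020.8]
(313, 143) [559.9065972   94.72994307]
(313, 215) [555.88071464  65.62966343]
(288, 190) [547.30310589  77.33979939]
(338, 190) [567.31605155  74.56688455]
```

Units slip (z given in mm); rerun in metres.

```bash
python3 - <<'E'
from h import *
import pickle
c=pickle.load(open("w4.pkl","rb"))
q=lambda p,z: planef(c,(p[0]/3.45+205,p[1]/3.45),z/1000)[:2]*1000
def rep(n,FL,FR,BL,BR,z):
    P=[q(p,z) for p in (FL,FR,BL,BR)]; fl,fr,bl,br=P
    an=lambda a,b: np.degrees(np.arctan2(*(b-a)[::-1]))
    print(n,[p.round(1).tolist() for p in P],"centre",np.mean(P,0).round(1),"front len %.1f back %.1f L %.1f R %.1f"%(np.linalg.norm(fr-fl),np.linalg.norm(br-bl),np.linalg.norm(fl-bl),np.linalg.norm(fr-br)),"ang f %.2f b %.2f  side %.2f %.2f"%(an(fl,fr),an(bl,br),an(fl,bl)-90,an(fr,br)-90))
rep("body",(140,240),(680,260),(145,44),(680,63),75)
rep("foot",(48,343),(747,360),(58,68),(750,90),28)
for px in (295,405,514): print("bush",q((px,268),50).round(1))
t=env=None
from rig import env
ct=env.calibration("top")
Z=lambda x,y,z: plane(ct,(x/7+252,y/7+190),z)[:2].round(4).tolist()
print("top foot TL TR BL BR",Z(140,48,.028),Z(312,75,.028),Z(60,462,.028),Z(238,488,.028))
print("top body TR BR",Z(248,124,.075),Z(203,386,.075), "BL", Z(95,366,.075))
E
```

```text
body [[529.1, 138.9], [613.5, 124.7], [534.2, 172.1], [618.6, 158.1]] centre [573.8 148.5] front len 85.6 back 85.5 L 33.5 R 33.8 ang f -9.57 b -9.36  side -8.71 -8.54
foot [[500.8, 130.8], [636.9, 109.2], [510.3, 187.2], [645.5, 165.1]] centre [573.4 148. ] front len 137.8 back 137.0 L 57.2 R 56.6 ang f -9.01 b -9.28  side -9.58 -8.80
bush [551.7 133.8]
bush [570.8 131. ]
bush [589.9 128.8]
top foot TL TR BL BR [0.6416, 0.1638] [0.6337, 0.1072] [0.5048, 0.1849] [0.4975, 0.1272]
top body TR BR [0.6076, 0.1238] [0.5242, 0.1352] BL [0.5298, 0.1691]
```

```bash
cat >> h.py <<'E'
B=np.array([572.,148.,0]); YAW=-9.1
def bs():
    from rig import env
    s=env.read_state(); Rm=R.from_quat(s["tcp_rot"]).as_matrix()
    a=np.radians(YAW); E=np.array([[np.cos(a),np.sin(a),0],[-np.sin(a),np.cos(a),0],[0,0,1]])
    p=E@(s["tool_pos"]*1000-B); p[2]-=31.1
    # gauge axis dir = tool x
    g=E@Rm[:,0]; f=E@s["force"]; m=E@s["wrist_torque"]
    print("t %.2f"%s["clock"],"origin x %.1f y %.1f z %.1f"%tuple(p),"tip",(p+72*g).round(1),"yaw err %.2f pitch %.2f roll %.2f"%(np.degrees(-g[0]),np.degrees(g[2]),np.degrees(Rm[2,1])),"F",f.round(1),"M",m.round(2),"gap %.1f"%(s["finger_gap"]*1000))
E
python3 -c "
from h import *;bs();plan([.5538,.0344,.0326],-9.1,vmax=30,grip=0)"
```

```text
t 4.77 origin x -3.1 y -126.6 z 81.4 tip [ -4.6 -54.7  81.5] yaw err 1.22 pitch 0.09 roll 0.04 F [-0.2 -0.7 -2.7] M [-0.04  0.03 -0.02] gap 24.9
d [  4.9  11.  -79.9] rv [ 0.04 -0.09  1.22] rows 3
[3.8, 1.1, 26.6, 0.01, -0.03, 0.41, 0]
[3.8, 1.1, 26.6, 0.01, -0.03, 0.41, 0]
[3.8, 1.0, 26.6, 0.01, -0.03, 0.41, 0]
```

Call:
{"api": "move_arm", "payload": {"series": [4, 1, 20, 0, 0, 0.5, 0, 4, 1, 27, 0, 0, 0.5, 0, 4, 1, 24, 0, 0, 0.3, 0, 0, 0, 8, 0, 0, 0, 0, 0, 0, 0, 0, 0, 0, 0]}}

```text
clock: 5.18
tool_pos: [0.556, 0.0247, 0.0334]
tcp_rot: [0.766, 0.643, 0.001, 0.003]
force: [-0.2, -0.8, -2.3]
finger_gap: 0.0255
```

```bash
python3 -c "
from h import *;bs();plan([.5562,.0493,.0326],-9.1,vmax=30,grip=0)"
```

```text
t 5.18 origin x 3.7 y -124.2 z 2.3 tip [  4.9 -52.2   2.1] yaw err -0.92 pitch -0.13 roll 0.34 F [-0.1 -0.8 -2.3] M [-0.02  0.03 -0.01] gap 25.5
d [ 0.2 24.6 -0.8] rv [ 0.34  0.13 -0.92] rows 1
[24.2, -4.1, 0.7, 0.34, 0.13, -0.92, 0]
```

Call:
{"api": "move_arm", "payload": {"series": [8, -2.5, 0, 0.3, 0.1, -0.7, 0, 6, -1.5, 0, 0.2, 0.1, -0.4, 0, 4, 0, 0, 0, 0, 0, 0, 0, 0, 0, 0, 0, 0, 0, 0, 0, 0, 0, 0, 0, 0]}}

```text
clock: 5.6
tool_pos: [0.557, 0.0423, 0.0377]
tcp_rot: [0.76, 0.649, 0.001, -0.0]
force: [0.1, 0.7, -1.7]
finger_gap: 0.0253
```

```bash
python3 -c "
from h import *;bs();plan([.5562,.0493,.0326],-9.1,vmax=30,grip=0)"
```

```text
t 5.60 origin x 1.9 y -106.7 z 6.6 tip [  1.8 -34.7   6.7] yaw err 0.10 pitch 0.08 roll 0.02 F [ 0.   0.7 -1.7] M [0.02 0.06 0.04] gap 25.3
d [-0.8  7.  -5.1] rv [ 0.02 -0.08  0.1 ] rows 1
[6.8, -1.9, 5.1, 0.02, -0.08, 0.1, 0]
```

Call:
{"api": "move_arm", "payload": {"series": [2, -1, 3, 0, 0, 0.1, 0, 1, -1, 2, 0, 0, 0, 0, 0, 0, 0, 0, 0, 0, 0, 0, 0, 0, 0, 0, 0, 0]}}

```text
clock: 5.93
tool_pos: [0.5565, 0.0462, 0.0338]
tcp_rot: [0.761, 0.649, 0.002, 0.001]
force: [0.4, 0.3, -3.0]
finger_gap: 0.0249
```

```bash
python3 - <<'E'
from h import *
bs()
from rig import env; import pickle
c=env.calibration("wrist"); cv2.imwrite('pics/w5.png',env.camera('wrist')[:,:,::-1]); pickle.dump(c,open("w5.pkl","wb"))
cs=env.calibration("scene"); S=env.camera("scene")[:,:,::-1]
cv2.imwrite("pics/s5.png",np.vstack([cv2.resize(cv2.imread('pics/w5.png')[0:150,220:420],None,fx=3,fy=2,interpolation=cv2.INTER_CUBIC)[:, :600],cv2.resize(S[195:290,310:410],(600,300),interpolation=cv2.INTER_CUBIC)]))
bs()
E
```

```text
t 5.93 origin x 0.8 y -103.0 z 2.7 tip [  0.8 -31.    2.9] yaw err 0.01 pitch 0.09 roll 0.19 F [ 0.3  0.4 -3. ] M [0.04 0.02 0.03] gap 24.9
t 6.03 origin x 0.8 y -103.1 z 2.7 tip [  0.7 -31.1   2.8] yaw err 0.01 pitch 0.09 roll 0.18 F [-0.4 -0.2 -2.2] M [-0.01  0.01 -0.01] gap 25.5
```

View pics/s5.png

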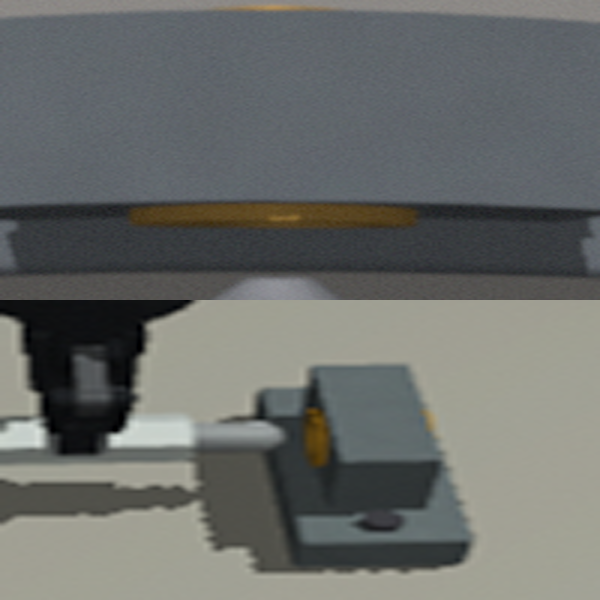

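View pics/w5.png

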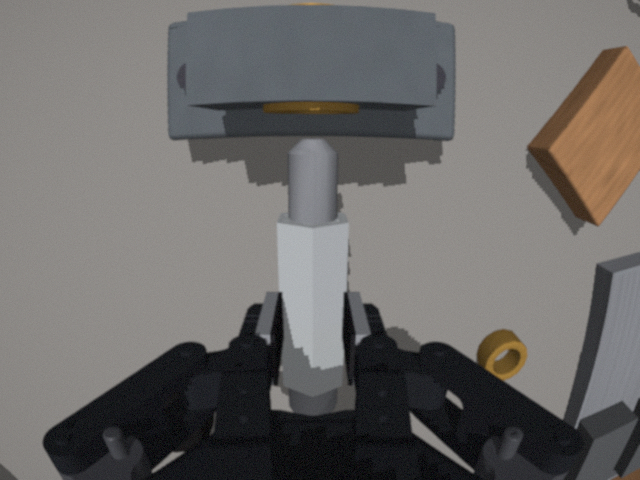

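Call:
{"api": "move_arm", "payload": {"series": [3, -0.5, 1, 0, 0, 0, 0, 3, -0.3, 0.5, 0, 0, 0, 0, 2, 0, 0, 0, 0, 0, 0, 0, 0, 0, 0, 0, 0, 0]}}

```text
clock: 6.37
tool_pos: [0.5569, 0.0546, 0.0321]
tcp_rot: [0.761, 0.649, 0.001, 0.001]
force: [0.0, -0.2, -2.5]
finger_gap: 0.0255
```

```bash
python3 -c "
from h import *;bs()"
```

```text
t 6.37 origin x -0.1 y -94.6 z 1.0 tip [ -0.1 -22.6   1.1] yaw err -0.03 pitch 0.09 roll 0.16 F [ 0.1 -0.2 -2.5] M [-0.01 -0.03 -0.02] gap 25.5
```

Call:
{"api": "move_arm", "payload": {"series": [2, 0.2, -0.4, 0, 0, 0, 0, 1.5, 0, 0, 0, 0, 0, 0, 0, 0, 0, 0, 0, 0, 0]}}

```text
clock: 6.62
tool_pos: [0.5577, 0.0587, 0.0325]
tcp_rot: [0.761, 0.649, 0.001, 0.001]
force: [0.1, 0.3, -2.4]
finger_gap: 0.0253
```

```bash
python3 -c "
from h import *;bs()"
```

```text
t 6.62 origin x 0.0 y -90.5 z 1.4 tip [  0.  -18.5   1.5] yaw err -0.01 pitch 0.09 roll 0.16 F [ 0.   0.3 -2.4] M [ 0.02  0.   -0.01] gap 25.3
```

Call:
{"api": "move_arm", "payload": {"series": [1.5, 0, 0, 0, 0, 0, 0, 1, 0, 0, 0, 0, 0, 0]}}

```text
clock: 6.78
tool_pos: [0.5582, 0.0609, 0.0325]
tcp_rot: [0.761, 0.649, 0.001, 0.001]
force: [0.5, -2.5, -2.9]
finger_gap: 0.0253
```

```bash
python3 -c "
from h import *;bs()"
```

```text
t 6.78 origin x 0.2 y -88.2 z 1.4 tip [  0.2 -16.2   1.5] yaw err -0.02 pitch 0.07 roll 0.16 F [ 0.9 -2.4 -2.9] M [-0.47 -0.14 -0.01] gap 25.3
```

Call:
{"api": "move_arm", "payload": {"series": [1, 0, 0, 0, 0, 0, 0, 1, 0, 0, 0, 0, 0, 0]}}

```text
clock: 6.95
tool_pos: [0.5587, 0.0614, 0.0325]
tcp_rot: [0.761, 0.648, 0.001, 0.001]
force: [0.3, -3.4, -2.0]
finger_gap: 0.025
```

```bash
python3 -c "
from h import *;bs()"
```

```text
t 6.95 origin x 0.6 y -87.6 z 1.4 tip [  0.7 -15.6   1.3] yaw err -0.09 pitch -0.04 roll 0.18 F [ 0.8 -3.3 -2. ] M [-0.74 -0.23  0.02] gap 25.0
```

Call:
{"api": "move_arm", "payload": {"series": [1, 1, 0, 0, 0, 0, 0, 1, 0.7, 0, 0, 0, 0, 0]}}

```text
clock: 7.12
tool_pos: [0.5608, 0.0629, 0.0324]
tcp_rot: [0.762, 0.648, 0.001, 0.001]
force: [-0.2, 0.1, -2.7]
finger_gap: 0.0254
```

```bash
python3 -c "
from h import *;bs()"
```

```text
t 7.12 origin x 2.4 y -85.8 z 1.3 tip [  2.6 -13.8   1.3] yaw err -0.13 pitch -0.04 roll 0.17 F [-0.2  0.1 -2.7] M [ 0.01 -0.02  0.02] gap 25.4
```

Contact released by shifting +x. Keep feeling in.

Call:
{"api": "move_arm", "payload": {"series": [1, 0.3, 0, 0, 0, 0, 0, 1, 0, 0, 0, 0, 0, 0]}}

```text
clock: 7.28
tool_pos: [0.5616, 0.0659, 0.0325]
tcp_rot: [0.762, 0.648, 0.001, 0.001]
force: [0.4, 0.6, -1.8]
finger_gap: 0.0251
```

```bash
python3 -c "
from h import *;bs()"
```

```text
t 7.28 origin x 2.8 y -82.7 z 1.4 tip [  2.9 -10.7   1.4] yaw err -0.11 pitch 0.02 roll 0.17 F [ 0.3  0.6 -1.8] M [-0.06  0.01  0.01] gap 25.1
```

Call:
{"api": "move_arm", "payload": {"series": [1.5, 0, 0, 0, 0, -0.1, 0, 1.5, 0, 0, 0, 0, 0, 0, 1, 0, 0, 0, 0, 0, 0]}}

```text
clock: 7.53
tool_pos: [0.5623, 0.0712, 0.0325]
tcp_rot: [0.761, 0.649, 0.001, 0.001]
force: [0.2, 0.4, -2.6]
finger_gap: 0.0255
```

```bash
python3 -c "
from h import *;bs()"
```

```text
t 7.53 origin x 2.5 y -77.3 z 1.4 tip [ 2.5 -5.3  1.5] yaw err 0.06 pitch 0.07 roll 0.16 F [ 0.2  0.4 -2.6] M [-0.01 -0.   -0.02] gap 25.5
```

Call:
{"api": "move_arm", "payload": {"series": [2, 0, 0, 0, 0, 0, 0, 2, 0, 0, 0, 0, 0, 0, 2, 0, 0, 0, 0, 0, 0]}}

```text
clock: 7.78
tool_pos: [0.5633, 0.0778, 0.0325]
tcp_rot: [0.761, 0.649, 0.001, 0.001]
force: [-0.2, 0.3, -2.5]
finger_gap: 0.0253
```

```bash
python3 -c "
from h import *;bs()"
```

```text
t 7.78 origin x 2.5 y -70.7 z 1.4 tip [2.4 1.3 1.5] yaw err 0.06 pitch 0.07 roll 0.16 F [-0.3  0.3 -2.5] M [-0.08 -0.04 -0.03] gap 25.3
```

Call:
{"api": "move_arm", "payload": {"series": [2, 0, 0, 0, 0, 0, 0, 2, 0, 0, 0, 0, 0, 0, 1, 0, 0, 0, 0, 0, 0]}}

```text
clock: 8.03
tool_pos: [0.5642, 0.0836, 0.0325]
tcp_rot: [0.761, 0.649, 0.001, 0.001]
force: [-0.3, -1.4, -3.0]
finger_gap: 0.0254
```

```bash
python3 -c "
from h import *;bs()"
```

```text
t 8.03 origin x 2.5 y -64.8 z 1.4 tip [2.4 7.2 1.5] yaw err 0.08 pitch 0.08 roll 0.17 F [-0.  -1.4 -3. ] M [-0.04 -0.06 -0.03] gap 25.4
```

Call:
{"api": "move_arm", "payload": {"series": [1, 0, 0, 0, 0, 0, 0, 1, 0, 0, 0, 0, 0, 0]}}

```text
clock: 8.2
tool_pos: [0.5646, 0.0858, 0.0325]
tcp_rot: [0.761, 0.649, 0.001, 0.001]
force: [-0.8, -0.2, -2.8]
finger_gap: 0.0253
```

```bash
python3 -c "
from h import *;bs()"
```

```text
t 8.20 origin x 2.5 y -62.6 z 1.4 tip [2.4 9.4 1.5] yaw err 0.08 pitch 0.07 roll 0.17 F [-0.7 -0.3 -2.8] M [-0.05 -0.04 -0.02] gap 25.3
```

Call:
{"api": "move_arm", "payload": {"series": [1, 0, 0, 0, 0, 0, 0, 0.8, 0, 0, 0, 0, 0, 0]}}

```text
clock: 8.37
tool_pos: [0.5649, 0.0877, 0.0325]
tcp_rot: [0.761, 0.649, 0.001, 0.001]
force: [-0.3, -0.5, -2.9]
finger_gap: 0.0255
```

Call:
{"api": "move_arm", "payload": {"series": [0.8, 0, 0, 0, 0, 0, 0, 0.8, 0, 0, 0, 0, 0, 0]}}

```text
clock: 8.53
tool_pos: [0.5649, 0.088, 0.0324]
tcp_rot: [0.761, 0.649, 0.001, 0.001]
force: [-1.7, -4.6, -0.4]
finger_gap: 0.0255
```

```bash
python3 -c "
from h import *;bs()"
```

```text
t 8.53 origin x 2.5 y -60.3 z 1.3 tip [ 2.5 11.7  1.3] yaw err 0.03 pitch -0.04 roll 0.14 F [-1.  -4.8 -0.4] M [-0.95  0.06 -0.04] gap 25.5
```

Shoulder is home (4.8 N axial at y = -60.3, expected -60). Holding.

Call:
{"api": "move_arm", "payload": {"series": [0.4, 0, 0, 0, 0, 0, 0, 0.4, 0, 0, 0, 0, 0, 0, 0.4, 0, 0, 0, 0, 0, 0, 0.4, 0, 0, 0, 0, 0, 0, 0.4, 0, 0, 0, 0, 0, 0]}}

```text
clock: 8.95
tool_pos: [0.5649, 0.088, 0.0324]
tcp_rot: [0.761, 0.648, -0.001, 0.002]
force: [-2.2, -4.3, -0.6]
finger_gap: 0.0255
```

```bash
python3 -c "
from h import *;bs()
from rig import env; cv2.imwrite('pics/w6.png',env.camera('wrist')[:,:,::-1])"
```

```text
t 8.95 origin x 2.5 y -60.4 z 1.3 tip [ 2.5 11.6  1. ] yaw err -0.07 pitch -0.19 roll 0.10 F [-1.5 -4.6 -0.6] M [-0.91  0.15  0.02] gap 25.5
```

View pics/w6.png

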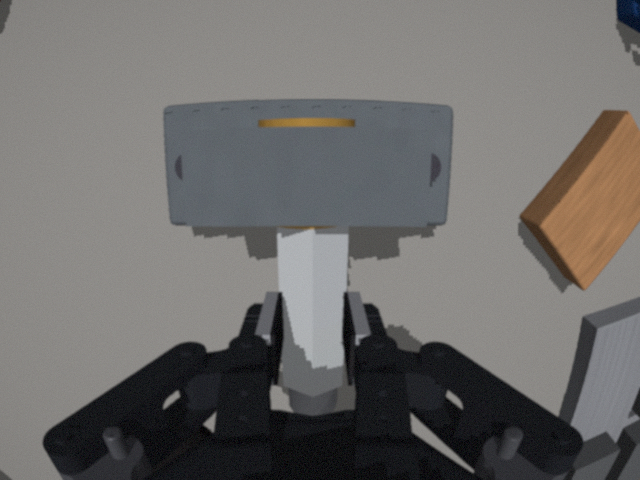

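The picture shows the handle end flush with the brass at (313,228), and the go end is not visible, so it is home. Drawing it out.

Call:
{"api": "move_arm", "payload": {"series": [-1, 0, 0, 0, 0, 0, 0, -2, 0, 0, 0, 0.1, 0, 0, -3, 0, 0, 0, 0.1, 0, 0, -4, 0, 0, 0, 0, 0, 0, -4, 0, 0, 0, 0, 0, 0]}}

```text
clock: 9.42
tool_pos: [0.5633, 0.0776, 0.0325]
tcp_rot: [0.76, 0.65, 0.003, -0.001]
force: [0.1, -0.3, -2.5]
finger_gap: 0.0253
```

```bash
python3 -c "
from h import *;bs()"
```

```text
t 9.42 origin x 2.5 y -70.9 z 1.4 tip [2.3 1.1 1.8] yaw err 0.13 pitch 0.32 roll 0.18 F [ 0.2 -0.3 -2.5] M [ 0.1  -0.14  0.03] gap 25.3
```

Call:
{"api": "move_arm", "payload": {"series": [-4, 0, 0, 0, -0.2, 0, 0, -5, 0, 0, 0, -0.1, 0, 0, -6, 0, 0, 0, 0, 0, 0, -6, 0, 0, 0, 0, 0, 0, -6, 0, 0, 0, 0, 0, 0]}}

```text
clock: 9.83
tool_pos: [0.5585, 0.0484, 0.0325]
tcp_rot: [0.76, 0.65, 0.001, 0.001]
force: [-0.3, 0.2, -2.1]
finger_gap: 0.0253
```

```bash
python3 -c "
from h import *;bs()"
```

```text
t 9.83 origin x 2.4 y -100.5 z 1.4 tip [  2.2 -28.5   1.4] yaw err 0.15 pitch 0.01 roll 0.18 F [-0.3  0.2 -2.1] M [-0.02 -0.04 -0.02] gap 25.3
```

Call:
{"api": "move_arm", "payload": {"series": [-8, 0, -10, 0, 0, 0, 0, -6, 0, -20, 0, 0, 0, 0, 0, 0, -25, 0, 0, 0, 0, 0, 0, -25, 0, 0, 0, 0, 0, 0, -8, 0, 0, 0, 0]}}

```text
clock: 10.25
tool_pos: [0.5526, 0.0282, 0.123]
tcp_rot: [0.761, 0.648, -0.002, -0.001]
force: [0.8, -0.2, -0.6]
finger_gap: 0.0255
```

```bash
python3 -c "
from h import *;bs();plan([.590,.250,.120],-9.1,vmax=30,grip=0)"
```

```text
t 10.25 origin x -0.2 y -121.4 z 91.9 tip [ -0.1 -49.4  91.8] yaw err -0.05 pitch -0.11 roll -0.21 F [ 0.8 -0.  -0.6] M [-0.01 -0.1  -0.02] gap 25.5
d [ 37.4 221.8  -3. ] rv [-0.21  0.11 -0.05] rows 8
[28.1, 0.2, 0.3, -0.03, 0.01, -0.01, 0]
[28.1, 0.2, 0.3, -0.03, 0.01, -0.01, 0]
[28.1, 0.2, 0.3, -0.03, 0.01, -0.01, 0]
[28.1, 0.2, 0.3, -0.03, 0.01, -0.01, 0]
[28.1, 0.2, 0.4, -0.03, 0.01, -0.01, 0]
[28.1, 0.2, 0.4, -0.03, 0.01, -0.01, 0]
[28.1, 0.2, 0.4, -0.03, 0.01, -0.01, 0]
[28.1, 0.2, 0.4, -0.03, 0.01, -0.01, 0]
```

Call:
{"api": "move_arm", "payload": {"series": [15, 0.2, 0, 0, 0, 0, 0, 26, 0.3, 0, 0, 0, 0, 0, 26, 0.3, 0, 0, 0, 0, 0, 26, 0.3, 0, 0, 0, 0, 0, 26, 0.3, 0, 0, 0, 0, 0]}}

```text
clock: 10.67
tool_pos: [0.5766, 0.1374, 0.1269]
tcp_rot: [0.766, 0.643, -0.001, 0.004]
force: [0.1, 0.0, -3.1]
finger_gap: 0.0253
```

```bash
python3 -c "
from h import *;bs();plan([.590,.250,.120],-9.1,vmax=30,grip=0)"
```

```text
t 10.67 origin x 6.3 y -9.7 z 95.8 tip [ 7.4 62.3 95.4] yaw err -0.93 pitch -0.36 roll 0.25 F [ 0.1  0.  -3.1] M [ 0.01  0.   -0.01] gap 25.3
d [ 13.4 112.6  -6.9] rv [ 0.25  0.36 -0.93] rows 4
[28.3, -1.6, 1.5, 0.06, 0.09, -0.23, 0]
[28.3, -1.5, 1.6, 0.06, 0.09, -0.23, 0]
[28.3, -1.4, 1.6, 0.06, 0.09, -0.23, 0]
[28.3, -1.3, 1.7, 0.06, 0.09, -0.23, 0]
```

Call:
{"api": "move_arm", "payload": {"series": [28, -1.5, 0, 0.1, 0.1, -0.3, 0, 28, -1.5, 0, 0.1, 0.1, -0.3, 0, 24, -1, 1, 0.1, 0.1, -0.2, 0, 14, -0.5, 2, 0, 0, 0, 0, 3, 0, 0, 0, 0, 0, 0]}}

```text
clock: 11.08
tool_pos: [0.5877, 0.242, 0.1225]
tcp_rot: [0.76, 0.65, -0.0, -0.001]
force: [-0.2, -0.1, -3.1]
finger_gap: 0.0255
```

```bash
python3 -c "
from h import *;bs();plan([.592,.252,.0328],-9.1,vmax=25,grip=0)"
```

```text
t 11.08 origin x 0.6 y 95.3 z 91.4 tip [  0.4 167.3  91.5] yaw err 0.15 pitch 0.08 roll -0.14 F [-0.2 -0.1 -3.1] M [0.03 0.03 0.02] gap 25.5
d [  4.3  10.  -89.7] rv [-0.14 -0.08  0.15] rows 4
[2.6, 0.7, 22.4, -0.03, -0.02, 0.04, 0]
[2.6, 0.7, 22.4, -0.03, -0.02, 0.04, 0]
[2.6, 0.7, 22.4, -0.03, -0.02, 0.04, 0]
[2.6, 0.7, 22.4, -0.03, -0.02, 0.04, 0]
```

Call:
{"api": "move_arm", "payload": {"series": [8, 1, 5, 0, 0, 0, 0, 5, 1, 20, 0, 0, 0, 0, 2, 0, 25, 0, 0, 0, 0, 1, 0, 20, 0, 0, 0, 0, 0, 0, 8, 0, 0, 0, 0]}}

```text
clock: 11.5
tool_pos: [0.5949, 0.2565, 0.0432]
tcp_rot: [0.761, 0.649, 0.002, 0.0]
force: [-0.2, -1.8, -2.6]
finger_gap: 0.025
```

```bash
python3 -c "
from h import *;bs()"
```

```text
t 11.50 origin x 5.5 y 110.8 z 12.1 tip [  5.4 182.8  12.3] yaw err 0.07 pitch 0.14 roll 0.15 F [ 0.1 -1.8 -2.6] M [-0.    0.11  0.04] gap 25.0
```

Call:
{"api": "move_arm", "payload": {"series": [-5, -1.5, 6, 0, 0, 0, 0, -5, -1, 4, 0, 0, 0, 0, -3, 0, 1, 0, 0, 0, 0, 0, 0, 0, 0, 0, 0, 0]}}

```text
clock: 11.83
tool_pos: [0.5898, 0.239, 0.0298]
tcp_rot: [0.762, 0.648, -0.0, 0.0]
force: [1.0, -0.3, -3.0]
finger_gap: 0.0254
```

```bash
python3 -c "
from h import *;bs()"
```

```text
t 11.83 origin x 3.2 y 92.6 z -1.3 tip [  3.3 164.6  -1.3] yaw err -0.12 pitch -0.05 roll 0.01 F [ 1.  -0.1 -3. ] M [ 0.05 -0.04  0.03] gap 25.4
```

Call:
{"api": "move_arm", "payload": {"series": [0, -0.6, -2, 0, 0, 0.1, 0, -1, 0, -1, 0, 0, 0, 0, 0, 0, 0, 0, 0, 0, 0]}}

```text
clock: 12.08
tool_pos: [0.5907, 0.2371, 0.0357]
tcp_rot: [0.763, 0.647, 0.001, 0.001]
force: [0.0, -0.1, -2.7]
finger_gap: 0.0251
```

```bash
python3 - <<'E'
from h import *;bs()
from rig import env; cv2.imwrite('pics/w7.png',env.camera('wrist')[:,:,::-1])
E
```

```text
t 12.08 origin x 4.3 y 91.0 z 4.6 tip [  4.7 163.    4.6] yaw err -0.34 pitch 0.02 roll 0.21 F [ 0.  -0.1 -2.7] M [0.01 0.03 0.01] gap 25.1
```

View pics/w7.png

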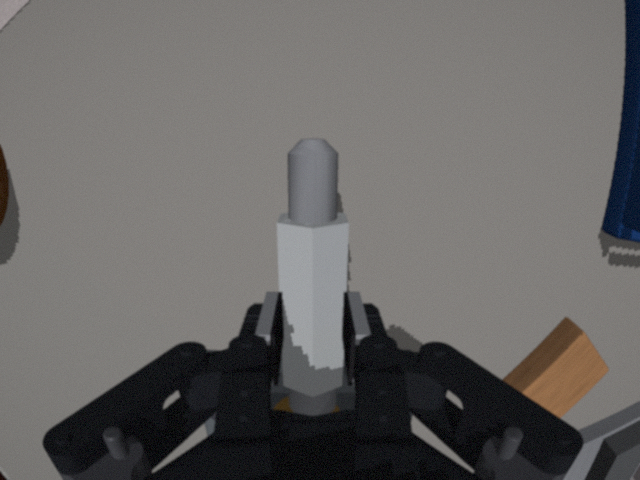

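Call:
{"api": "move_arm", "payload": {"series": [-2, -1, 1.5, -0.1, 0, -0.3, 0, -2, -0.5, 1, 0, 0, 0, 0, 0, 0, 0, 0, 0, 0, 0, 0, 0, 0, 0, 0, 0, 0]}}

```text
clock: 12.47
tool_pos: [0.5889, 0.2343, 0.0342]
tcp_rot: [0.761, 0.649, 0.003, 0.002]
force: [1.0, 0.2, -2.9]
finger_gap: 0.0253
```

```bash
python3 -c "
from h import *;bs()"
```

```text
t 12.47 origin x 3.0 y 87.9 z 3.1 tip [  3.  159.9   3.3] yaw err 0.06 pitch 0.10 roll 0.43 F [ 0.9  0.3 -2.9] M [ 0.01 -0.   -0.04] gap 25.3
```

Call:
{"api": "move_arm", "payload": {"series": [-2, -0.3, 1.2, 0.2, 0, 0, 0, -2, 0, 0.5, 0.1, 0, 0, 0, -1, 0, 0, 0, 0, 0, 0]}}

```text
clock: 12.72
tool_pos: [0.5875, 0.2295, 0.0322]
tcp_rot: [0.76, 0.649, 0.001, -0.0]
force: [0.1, -0.2, -2.7]
finger_gap: 0.0253
```

```bash
python3 -c "
from h import *;bs()"
```

```text
t 12.72 origin x 2.4 y 82.9 z 1.1 tip [  2.3 154.9   1.3] yaw err 0.10 pitch 0.10 roll 0.08 F [ 0.1 -0.2 -2.7] M [-0.01 -0.02 -0.05] gap 25.3
```

Call:
{"api": "move_arm", "payload": {"series": [-1.5, 0, 0, 0, 0, 0.1, 0, -1, 0, 0, 0, 0, 0, 0, -0.7, 0, 0, 0, 0, 0, 0]}}

```text
clock: 12.97
tool_pos: [0.5869, 0.2256, 0.0319]
tcp_rot: [0.761, 0.649, 0.001, -0.0]
force: [-0.5, -0.1, -2.4]
finger_gap: 0.0254
```

```bash
python3 -c "
from h import *;bs()"
```

```text
t 12.97 origin x 2.4 y 79.0 z 0.8 tip [  2.5 151.    0.9] yaw err -0.04 pitch 0.09 roll 0.05 F [-0.5 -0.2 -2.4] M [ 0.01 -0.06 -0.01] gap 25.4
```

Call:
{"api": "move_arm", "payload": {"series": [-0.8, 0, 0, 0, 0, 0, 0, -0.8, 0, 0, 0, 0, 0, 0]}}

```text
clock: 13.13
tool_pos: [0.5867, 0.2242, 0.032]
tcp_rot: [0.761, 0.648, 0.001, -0.0]
force: [0.3, 3.6, -2.8]
finger_gap: 0.0251
```

```bash
python3 -c "
from h import *;bs()"
```

```text
t 13.13 origin x 2.5 y 77.6 z 0.9 tip [  2.6 149.6   1.1] yaw err -0.04 pitch 0.13 roll 0.07 F [-0.3  3.6 -2.8] M [0.62 0.03 0.04] gap 25.1
```

Call:
{"api": "move_arm", "payload": {"series": [-1.2, 0, 0, 0, 0, 0, 0, -1.2, 0, 0, 0, 0, 0, 0]}}

```text
clock: 13.3
tool_pos: [0.5867, 0.2243, 0.0326]
tcp_rot: [0.761, 0.649, 0.003, -0.001]
force: [1.6, 5.3, -3.9]
finger_gap: 0.0253
```

```bash
python3 -c "
from h import *;bs()"
```

```text
t 13.30 origin x 2.4 y 77.7 z 1.5 tip [  2.4 149.7   2. ] yaw err 0.05 pitch 0.34 roll 0.13 F [ 0.8  5.4 -3.9] M [ 1.17 -0.08  0.05] gap 25.3
```

Call:
{"api": "move_arm", "payload": {"series": [-1.7, 0, 0.3, 0, -0.3, 0, 0, -1.7, 0, 0.3, 0, -0.3, 0, 0]}}

```text
clock: 13.47
tool_pos: [0.5865, 0.2242, 0.0328]
tcp_rot: [0.76, 0.65, 0.001, 0.001]
force: [1.4, 7.2, -4.5]
finger_gap: 0.0252
```

```bash
python3 -c "
from h import *;bs()"
```

```text
t 13.47 origin x 2.3 y 77.5 z 1.7 tip [  2.1 149.5   1.7] yaw err 0.15 pitch 0.02 roll 0.21 F [ 0.2  7.4 -4.5] M [ 1.43 -0.17  0.01] gap 25.2
```

7.4 N axial. Holding it for a second.

Call:
{"api": "move_arm", "payload": {"series": [-1.7, 0, 0.3, 0, -0.1, 0.1, 0, -1.7, 0, 0.3, 0, -0.2, 0, 0, -1.7, 0, 0.2, 0, -0.2, 0, 0, -1.7, 0, 0.2, 0, -0.2, 0, 0]}}

```text
clock: 13.8
tool_pos: [0.5864, 0.2241, 0.0331]
tcp_rot: [0.759, 0.651, 0.001, 0.004]
force: [1.8, 5.4, -5.3]
finger_gap: 0.0251
```

```bash
python3 -c "
from h import *;bs()"
```

```text
t 13.80 origin x 2.2 y 77.4 z 2.0 tip [  1.8 149.4   1.8] yaw err 0.32 pitch -0.15 roll 0.40 F [ 1.   5.6 -5.3] M [ 1.48 -0.25  0.02] gap 25.1
```

Call:
{"api": "move_arm", "payload": {"series": [-1.9, 0.1, 0.7, 0.2, 0, 0.2, 0, -1.9, 0.1, 0.6, 0.2, 0, 0.2, 0, -1.9, 0, 0.5, 0.1, 0, 0.1, 0, -1.9, 0, 0.5, 0.1, 0, 0.1, 0]}}

```text
clock: 14.13
tool_pos: [0.5866, 0.2244, 0.0326]
tcp_rot: [0.761, 0.649, 0.003, -0.003]
force: [1.8, 6.8, -1.4]
finger_gap: 0.0253
```

```bash
python3 -c "
from h import *;bs()"
```

```text
t 14.13 origin x 2.3 y 77.7 z 1.5 tip [  2.3 149.7   2.1] yaw err 0.03 pitch 0.47 roll 0.01 F [ 0.7  7.  -1.4] M [ 1.49 -0.17  0.  ] gap 25.3
```

Call:
{"api": "move_arm", "payload": {"series": [-1.9, 0, 0.3, 0, -0.3, 0, 0, -1.9, 0, 0.3, 0, -0.3, 0, 0, -1.9, 0, 0.3, 0.1, -0.1, 0.1, 0, -1.9, 0, 0.3, 0.1, -0.1, 0.1, 0]}}

```text
clock: 14.47
tool_pos: [0.5864, 0.2243, 0.0332]
tcp_rot: [0.76, 0.649, 0.002, -0.001]
force: [1.5, 6.0, -5.1]
finger_gap: 0.0254
```

```bash
python3 -c "
from h import *;bs()"
```

```text
t 14.47 origin x 2.1 y 77.6 z 2.1 tip [  2.  149.6   2.4] yaw err 0.11 pitch 0.27 roll 0.01 F [ 0.5  6.1 -5.1] M [ 1.57 -0.31  0.05] gap 25.4
```

Refused and held over a second. Retreating.

Call:
{"api": "move_arm", "payload": {"series": [2, 0, 0, 0, -0.1, 0, 0, 6, 0, 0, 0, 0, 0, 0, 10, 0, -5, 0, 0, 0, 0, 6, 0, -20, 0, 0, 0, 0, 0, 0, -25, 0, 0, 0, 0]}}

```text
clock: 14.88
tool_pos: [0.5869, 0.2468, 0.0792]
tcp_rot: [0.761, 0.649, -0.005, -0.002]
force: [0.1, 0.5, -1.8]
finger_gap: 0.025
```

Call:
{"api": "move_arm", "payload": {"series": [0, 0, -25, 0, 0, 0, 0, 0, 0, -15, 0, 0, 0, 0, 0, 0, -3, 0, 0, 0, 0]}}

```text
clock: 15.13
tool_pos: [0.5881, 0.2505, 0.1287]
tcp_rot: [0.76, 0.65, -0.003, -0.001]
force: [0.2, 0.3, -3.0]
finger_gap: 0.0251
```

```bash
python3 -c "
from h import *;bs();plan([.4997,-.234,.120],-12.73,vmax=30,grip=0)"
```

```text
t 15.13 origin x -0.3 y 103.7 z 97.6 tip [ -0.6 175.7  97.4] yaw err 0.18 pitch -0.17 roll -0.33 F [ 0.2  0.4 -3. ] M [-0.01 -0.01  0.  ] gap 25.1
d [ -88.4 -484.5   -8.7] rv [-0.32  0.18  3.81] rows 17
[-29.0, -0.7, 0.6, -0.02, 0.01, 0.22, 0]
[-29.0, -0.6, 0.6, -0.02, 0.01, 0.22, 0]
[-29.0, -0.5, 0.6, -0.02, 0.01, 0.22, 0]
[-29.0, -0.4, 0.6, -0.02, 0.01, 0.22, 0]
[-29.0, -0.3, 0.6, -0.02, 0.01, 0.22, 0]
[-29.0, -0.1, 0.6, -0.02, 0.01, 0.22, 0]
[-29.0, -0.0, 0.6, -0.02, 0.01, 0.22, 0]
[-29.0, 0.1, 0.6, -0.02, 0.01, 0.22, 0]
[-29.0, 0.2, 0.6, -0.02, 0.01, 0.22, 0]
[-29.0, 0.3, 0.6, -0.02, 0.01, 0.22, 0]
[-29.0, 0.4, 0.5, -0.02, 0.01, 0.22, 0]
[-29.0, 0.5, 0.5, -0.02, 0.01, 0.22, 0]
[-29.0, 0.6, 0.5, -0.02, 0.01, 0.22, 0]
[-29.0, 0.8, 0.5, -0.02, 0.01, 0.22, 0]
[-29.0, 0.9, 0.5, -0.02, 0.01, 0.22, 0]
[-29.0, 1.0, 0.5, -0.02, 0.01, 0.22, 0]
[-28.9, 1.1, 0.5, -0.02, 0.01, 0.22, 0]
```

Call:
{"api": "move_arm", "payload": {"series": [-20, -0.5, 0, -0.1, 0, 0.2, 0, -28, -0.5, 0, 0, 0, 0.2, 0, -28, -0.5, 0, 0, 0, 0.2, 0, -28, -0.4, 0, 0, 0, 0.2, 0, -28, -0.4, 0, 0, 0, 0.2, 0]}}

```text
clock: 15.55
tool_pos: [0.563, 0.128, 0.129]
tcp_rot: [0.761, 0.648, -0.0, -0.002]
force: [1.4, -0.1, -2.6]
finger_gap: 0.0251
```

```bash
python3 -c "
from h import *;bs();plan([.4997,-.234,.120],-12.73,vmax=33,grip=0)"
```

```text
t 15.55 origin x -5.7 y -21.1 z 97.9 tip [-5.6 50.9 98.1] yaw err -0.08 pitch 0.15 roll -0.21 F [ 1.4  0.1 -2.6] M [ 0.01 -0.01 -0.04] gap 25.1
d [ -63.3 -362.    -9. ] rv [-0.21 -0.15  3.55] rows 12
[-30.6, -0.4, 0.7, -0.02, -0.01, 0.3, 0]
[-30.6, -0.2, 0.7, -0.02, -0.01, 0.3, 0]
[-30.6, -0.1, 0.7, -0.02, -0.01, 0.3, 0]
[-30.6, 0.1, 0.7, -0.02, -0.01, 0.3, 0]
[-30.6, 0.2, 0.7, -0.02, -0.01, 0.3, 0]
[-30.6, 0.4, 0.7, -0.02, -0.01, 0.3, 0]
[-30.6, 0.6, 0.7, -0.02, -0.01, 0.3, 0]
[-30.6, 0.7, 0.7, -0.02, -0.01, 0.3, 0]
[-30.6, 0.9, 0.7, -0.02, -0.01, 0.3, 0]
[-30.6, 1.0, 0.7, -0.02, -0.01, 0.3, 0]
[-30.6, 1.2, 0.7, -0.02, -0.01, 0.3, 0]
[-30.6, 1.3, 0.7, -0.02, -0.01, 0.3, 0]
```

Call:
{"api": "move_arm", "payload": {"series": [-30, 0.3, 0, 0, 0, 0.3, 0, -30, 0.3, 0, 0, 0, 0.3, 0, -30, 0.3, 0, 0, 0, 0.3, 0, -30, 0.3, 0, 0, 0, 0.3, 0, -30, 0.3, 0, 0, 0, 0.3, 0]}}

```text
clock: 15.97
tool_pos: [0.5356, -0.0249, 0.1261]
tcp_rot: [0.769, 0.639, -0.002, -0.003]
force: [0.5, -0.9, -3.2]
finger_gap: 0.0254
```

```bash
python3 -c "
from h import *;bs();plan([.4997,-.234,.120],-12.73,vmax=33,grip=0)"
```

```text
t 15.97 origin x -8.6 y -176.5 z 95.0 tip [  -6.8 -104.5   95. ] yaw err -1.50 pitch 0.06 roll -0.41 F [ 0.6 -0.9 -3.2] M [-0.05 -0.05  0.03] gap 25.4
d [ -35.9 -209.1   -6.1] rv [-0.41 -0.05  2.13] rows 7
[-30.3, 0.5, 0.8, -0.06, -0.01, 0.3, 0]
[-30.3, 0.6, 0.8, -0.06, -0.01, 0.3, 0]
[-30.3, 0.8, 0.8, -0.06, -0.01, 0.3, 0]
[-30.3, 0.9, 0.8, -0.06, -0.01, 0.3, 0]
[-30.3, 1.1, 0.9, -0.06, -0.01, 0.3, 0]
[-30.3, 1.3, 0.9, -0.06, -0.01, 0.3, 0]
[-30.3, 1.4, 0.9, -0.06, -0.01, 0.3, 0]
```

Call:
{"api": "move_arm", "payload": {"series": [-30, 0.5, 0, -0.1, 0, 0.3, 0, -30, 0.6, 0, 0, 0, 0.3, 0, -30, 0.8, 0, 0, 0, 0.3, 0, -30, 0.9, 0, 0, 0, 0.3, 0, -30, 1, 0, 0, 0, 0.3, 0]}}

```text
clock: 16.38
tool_pos: [0.5068, -0.1786, 0.1238]
tcp_rot: [0.778, 0.629, -0.003, -0.003]
force: [0.9, -0.7, -3.1]
finger_gap: 0.0252
```

Call:
{"api": "move_arm", "payload": {"series": [-20, 1, 1, 0, 0, 0.3, 0, -8, 0.5, 1, 0, 0, 0.2, 0, 0, 0, 0, 0, 0, 0, 0, 0, 0, 0, 0, 0, 0, 0]}}

```text
clock: 16.72
tool_pos: [0.499, -0.2141, 0.1195]
tcp_rot: [0.784, 0.621, -0.005, -0.004]
force: [-0.2, 0.7, -2.4]
finger_gap: 0.0253
```

```bash
python3 - <<'E'
from h import *;st();plan([.4997,-.234,.065],-12.73,vmax=33,grip=0)
from rig import env; cv2.imwrite('pics/w8.png',env.camera('wrist')[:,:,::-1])
E
```

```text
t 16.72 tcp [ 499.  -214.1  119.5] ypsi -13.19 z [-1.320e-02 -5.000e-04 -9.999e-01] F [-0.2  0.7 -2.4] M [ 0.04 -0.03 -0.02] gap 25.3
d [  0.7 -19.9 -54.5] rv [-0.73  0.19 -0.46] rows 2
[-9.5, 3.0, 27.2, -0.37, 0.1, -0.23, 0]
[-9.6, 2.8, 27.2, -0.37, 0.1, -0.23, 0]
```

View pics/w8.png

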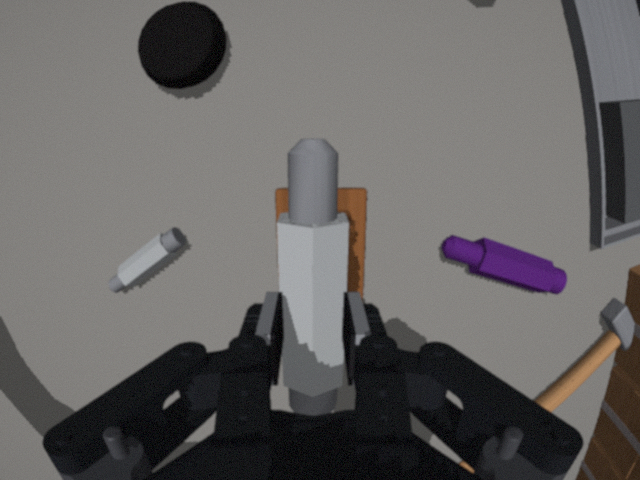

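The picture shows the gauge unchanged in the grip, with its tip at (313,140) as before, and the cradle below it. Correcting laterally, then lowering.

Call:
{"api": "move_arm", "payload": {"series": [-9, 1.5, 8, -0.4, 0.1, -0.2, 0, -7, 1, 15, -0.3, 0.1, -0.2, 0, -3, 0.5, 15, 0, 0, 0, 0, 0, 0, 6, 0, 0, 0, 0, 0, 0, 0, 0, 0, 0, 0]}}

```text
clock: 17.18
tool_pos: [0.5006, -0.2274, 0.0731]
tcp_rot: [0.777, 0.629, 0.002, 0.001]
force: [0.4, 0.2, -1.9]
finger_gap: 0.0252
```

```bash
python3 -c "
from h import *;st();plan([.4997,-.234,.045],-12.73,vmax=33,grip=0)"
```

```text
t 17.18 tcp [ 500.6 -227.4   73.1] ypsi -12.03 z [ 0.0035  0.0014 -1.    ] F [ 0.4  0.2 -1.9] M [-0.03  0.05 -0.03] gap 25.2
d [ -0.9  -6.6 -28.1] rv [ 0.18 -0.12  0.71] rows 1
[-6.7, 0.4, 28.0, 0.18, -0.12, 0.71, 0]
```

Call:
{"api": "move_arm", "payload": {"series": [-3, 0, 6, 0.2, -0.1, 0.4, 0, -3, 0, 9, 0, 0, 0.3, 0, -1, 0, 8, 0, 0, 0, 0, 0, 0, 3, 0, 0, 0, 0, 0, 0, 0, 0, 0, 0, 0]}}

```text
clock: 17.6
tool_pos: [0.5003, -0.2329, 0.0454]
tcp_rot: [0.78, 0.625, 0.0, 0.0]
force: [-0.6, 0.5, -3.4]
finger_gap: 0.0255
```

```bash
python3 -c "
from h import *;st();plan([.4997,-.234,.032],-12.73,vmax=33,grip=0)"
```

```text
t 17.6 tcp [ 500.3 -232.9   45.4] ypsi -12.59 z [ 8.e-04  4.e-04 -1.e+00] F [-0.6  0.5 -3.4] M [-0.   -0.01 -0.03] gap 25.5
d [ -0.6  -1.1 -13.4] rv [ 0.04 -0.03  0.14] rows 1
[-1.2, -0.4, 13.4, 0.04, -0.03, 0.14, 0]
```

Call:
{"api": "move_arm", "payload": {"series": [-0.6, -0.3, 4, 0, 0, 0.1, 0, -0.6, -0.2, 4, 0, 0, 0, 0, 0, 0, 2, 0, 0, 0, 0, 0, 0, 0, 0, 0, 0, 0]}}

```text
clock: 17.93
tool_pos: [0.5, -0.2341, 0.0348]
tcp_rot: [0.781, 0.625, 0.001, 0.0]
force: [-0.9, 0.4, -2.1]
finger_gap: 0.0252
```

```bash
python3 -c "
from h import *;st();plan([.4997,-.234,.032],-12.73,vmax=33,grip=0)"
```

```text
t 17.93 tcp [ 500.  -234.1   34.8] ypsi -12.7 z [ 1.6e-03  2.0e-04 -1.0e+00] F [-0.9  0.4 -2.1] M [ 0.02  0.04 -0.01] gap 25.2
d [-0.3  0.1 -2.8] rv [ 0.08 -0.03  0.03] rows 1
[0.0, -0.3, 2.8, 0.08, -0.03, 0.03, 0]
```

Call:
{"api": "move_arm", "payload": {"series": [0, -0.2, 1.2, 0, 0, 0, 0, 0, 0, 1, 0, 0, 0, 0, 0, 0, 0.8, 0, 0, 0, 0]}}

```text
clock: 18.18
tool_pos: [0.5001, -0.2342, 0.0321]
tcp_rot: [0.781, 0.625, 0.001, 0.001]
force: [0.6, -0.2, -3.0]
finger_gap: 0.0249
```

```bash
python3 -c "
from h import *;st()"
```

```text
t 18.18 tcp [ 500.1 -234.2   32.1] ypsi -12.7 z [ 2.4e-03 -1.0e-04 -1.0e+00] F [ 0.6 -0.2 -3. ] M [-0.05 -0.    0.01] gap 24.9
```

Call:
{"api": "move_arm", "payload": {"series": [0, -0.2, 0.8, 0.1, 0, 0, 0, 0, 0, 0.8, 0, 0, 0, 0]}}

```text
clock: 18.35
tool_pos: [0.5, -0.2342, 0.0312]
tcp_rot: [0.781, 0.625, 0.0, 0.0]
force: [-5.6, 1.6, 13.6]
finger_gap: 0.025
```

```bash
python3 -c "
from h import *;st()"
```

```text
t 18.35 tcp [ 500.  -234.2   31.2] ypsi -12.7 z [ 6.e-04 -1.e-04 -1.e+00] F [-5.6  1.6 13.6] M [ 0.59  1.41 -0.01] gap 25.0
```

Seated (13.6 N upward on the cradle). Opening gradually.

Call:
{"api": "move_arm", "payload": {"series": [0, -0.2, 0, 0, 0, 0, 35, 0, 0, 0, 0, 0, 0, 40, 0, 0, 0, 0, 0, 0, 60, 0, 0, 0, 0, 0, 0, 100, 0, 0, 0, 0, 0, 0, 100]}}

```text
clock: 18.77
tool_pos: [0.5013, -0.2346, 0.0326]
tcp_rot: [0.781, 0.625, 0.001, 0.002]
force: [-0.7, 0.9, -0.3]
finger_gap: 0.0693
```

Call:
{"api": "move_arm", "payload": {"series": [0, 0, 0, 0, 0, 0, 100, 0, 0, 0, 0, 0, 0, 100, 0, 0, -4, 0, 0, 0, 100]}}

```text
clock: 19.02
tool_pos: [0.5009, -0.2345, 0.0361]
tcp_rot: [0.781, 0.625, 0.001, 0.001]
force: [0.6, 0.3, -0.5]
finger_gap: 0.0855
```

```bash
python3 -c "
from h import *;st()
from rig import env; cv2.imwrite('pics/w9.png',env.camera('wrist')[:,:,::-1])"
```

```text
t 19.02 tcp [ 500.9 -234.5   36.1] ypsi -12.7 z [ 2.7e-03 -9.0e-04 -1.0e+00] F [ 0.6  0.3 -0.5] M [0.   0.   0.02] gap 85.5
```

View pics/w9.png

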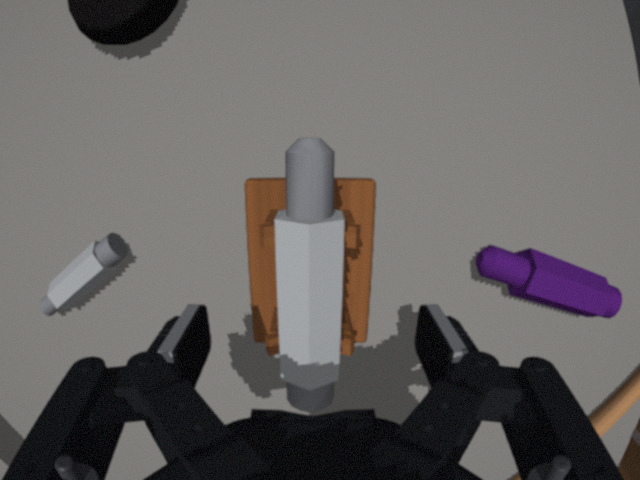

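The picture shows the gauge seated in the cradle, its tip at (310,140) and the fingers clear on both sides. Retracting upward.

Call:
{"api": "move_arm", "payload": {"series": [0, 0, -10, 0, 0, 0, 100, 0, 0, -20, 0, 0, 0, 100, 0, 0, -30, 0, 0, 0, 100, 0, 0, -30, 0, 0, 0, 100, 0, 0, -30, 0, 0, 0, 100]}}

```text
clock: 19.48
tool_pos: [0.497, -0.2326, 0.1581]
tcp_rot: [0.781, 0.625, -0.001, -0.004]
force: [1.1, -0.8, 0.4]
finger_gap: 0.0854
```

Call:
{"api": "move_arm", "payload": {"series": [0, 0, -15, 0, 0, 0, 100, 0, 0, 0, 0, 0, 0, 100, 0, 0, 0, 0, 0, 0, 100, 0, 0, 0, 0, 0, 0, 100, 0, 0, 0, 0, 0, 0, 100]}}

```text
clock: 19.9
tool_pos: [0.5004, -0.2335, 0.1838]
tcp_rot: [0.781, 0.625, 0.002, 0.002]
force: [0.1, 0.8, 0.2]
finger_gap: 0.0852
```

```bash
python3 - <<'E'
from h import *;st()
from rig import env
c=env.calibration("wrist"); cv2.imwrite('pics/w10.png',env.camera('wrist')[:,:,::-1])
T=env.camera("top")[:,:,::-1]; t0=cv2.imread("pics/top0.png"); 
for (n,(x0,x1,y0,y1)) in dict(packet=(270,330,120,185),puck=(340,390,265,315),tape=(155,220,300,355),spare=(345,380,172,202)).items():
    print(n,cv2.absdiff(T[y0:y1,x0:x1],t0[y0:y1,x0:x1]).mean().round(2))
im=cv2.imread("pics/w10.png"); hsv=cv2.cvtColor(im,cv2.COLOR_BGR2HSV)
roi=np.zeros(im.shape[:2],np.uint8); roi[130:330,270:355]=1
h=((hsv[...,1]<25)&(hsv[...,2]>145)).astype(np.uint8)*roi; h=cv2.morphologyEx(h,cv2.MORPH_OPEN,np.ones((3,3)))
r=cv2.minAreaRect(cv2.findNonZero(h)); print(r,planef(c,r[0],.056))
E
```

```text
t 19.9 tcp [ 500.4 -233.5  183.8] ypsi -12.62 z [ 0.0054 -0.0017 -1.    ] F [0.1 0.8 0.2] M [ 0.01  0.02 -0.  ] gap 85.2
packet 10.62
puck 9.13
tape 9.8
spare 10.72
((310.5, 223.0), (96.0, 33.0), 90.0) [ 0.50046865 -0.23312339  0.056     ]
```

View pics/w10.png

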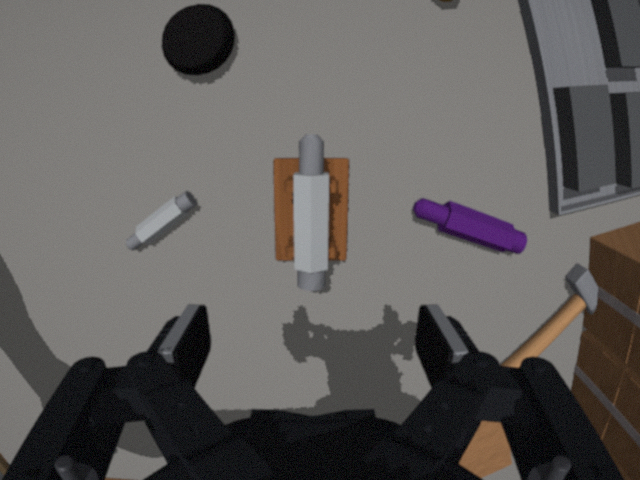

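```bash
python3 - <<'E'
from h import *
from rig import env
T=cv2.cvtColor(env.camera("top"),cv2.COLOR_RGB2GRAY).astype(np.float32); t0=cv2.imread("pics/top0.png",0).astype(np.float32)
for (n,(x0,x1,y0,y1)) in dict(packet=(270,330,120,185),puck=(340,390,265,315),tape=(155,220,300,355),spare=(345,380,172,202)).items():
    s,_=cv2.phaseCorrelate(t0[y0:y1,x0:x1].copy(),T[y0:y1,x0:x1].copy()); print(n,np.round(s,2),"px")
env.hand_in(); st()
E
```

```text
packet [ 0.01 -0.  ] px
puck [-0.07  0.04] px
tape [0.01 0.01] px
spare [0.02 0.03] px
the job is handed in; nothing more can be done
the job is handed in; nothing more can be done
```

The bush passed the gauge check: the go end went fully home and the no-go end was refused. The gauge is back in its cradle and released, and I handed the job in at about 20 s. Hand-in gives no verdict, so these are my own measurements.

- **Go end:** The rim pushed the nose towards +x. I found the bore axis about 2.5 mm to +x and 1.4 mm above the middle of the bush. The shoulder came home at 60.3 mm from mid-bush, where 60 mm was expected. It stayed there for about 0.5 s at under 5 N.
- **No-go end:** I pressed it on the opposite mouth for a bit over a second. The readings were 5.4 to 7.4 N along the bore, so slightly under the 8 N asked for. The face stopped 19.4–19.7 mm from mid-bush and did not enter.
- **Gauge after release:** The last wrist picture puts it within about 1 mm of where I picked it up, with the fingers clear.
- **Bystanders:** The packet, puck, tape roll and spare bush moved less than 0.1 pixel between the first and last top views.

The top and wrist cameras disagreed by about 4 mm on the housing's position. I used the wrist value, and the contacts agreed with it to about 0.5 mm. A plain image-difference check on the bystanders proved nothing, because it gave about the same difference on all four. I used the pixel-shift check above instead.

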